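# Rescue the reagents from a stalled reagent bay

## Robot

A 6-joint arm with a two-finger parallel gripper is mounted at the origin on a cart in front of the work surface, level with it; the furniture and walls round the work are solid. World frame = base frame: x ahead of the robot, y to its left, z up, the work surface at z = 0. Lengths are in m, angles in rad, forces in N, time in s.
With the tool pointing down it reaches from about 0.425 to 0.95 m from the base axis. Payload 3.5 kg.
Tool frame: the origin (TCP) lies on the centre line of the jaws, within the pads' length; the fingertips stand tip_extent ahead of it and the grasp point (between the pads) lies 2 mm behind it (tip_extent is the distance from the TCP to the fingertips, in m); z points along the fingers, y is the direction in which the jaws open and shut (so a half turn about z gives the same grasp; the last joint's range is limited). The gripper opens to 85 mm and grips with 20 to 120 N. Pads are 22 mm wide; open, the fingers measure 114 mm over their backs; the gripper's body (76 mm by 85 mm) begins 54 mm behind the grasp point. The pads swing forward as they close: fully open they stand 13 mm farther back than shut.
Start: joints at [1.177, 0.286, 1.577, -0, 1.279, -0.15], TCP at [0.163, 0.655, 0.248] pointing down, gripper open.
Joint ranges: [-2.77, 2.77], [-0.9, 2.22], [0.21, 2.48], [-1.53, 4.67], [0.24, 2.81], [-2.84, 2.84]. Speed limits (rad/s): [2.79, 2.79, 3.14, 3.14, 3.14, 3.14].

## Interface

Orientations are given as a unit quaternion [x, y, z, w].
In Python, from plant import * gives the robot as it stands.
- The arm moves only by the shell command python3 -m crank 'ROWS' [FORCE]. ROWS is JSON, a list of rows, each a list of 7 numbers: the gripper's target within -1 to 1 (shut at 1, half-way at 0, fully open at -1), then the shift along the tool's x, y, z in cm, then the turn, a rotation vector about the tool's x, y, z in degrees. In form: [[fingers, tx, ty, tz, wx, wy, wz], ...]. A call has 1 to 5 rows; each row shifts and turns the commanded pose from where the row before left it, along the tool's axes as they then stand; what a row does not reach is not made up. A row lasts 1/10 s, in which the tool goes at most 50 mm and 8.59 degrees, less where a joint would pass 70% of its speed; a pose out of reach is approached as far as the arm can. A call is refused whole if a number of a shift passes 5 or a number of a turn 8.59, either way. A call with a gripper value outside its range is refused whole. The fingers move at their own pace and stop on an object; FORCE is the grip in N (left out, the last holds). Time passes only in rows, so rows that do not move let the fingers close. It gives the time, the measured TCP pose, the force and the opening at its end, in the units of the state.
- get_state(): the state, without advancing time (a new reading comes with each control period).
- read_camera(name): name is "scene" or "top" or "wrist"; returns a dict with "color" (480x640x3 uint8, red, green, blue), "vfov" (degrees; the focal length in pixels is half the picture's height over the tangent of half this angle, whatever the lens; pixels are square), "cx", "cy" (the principal point, pixels), "distortion" ([k1, k2, p1, p2, k3] as OpenCV has them; the pictures are not rectified), "cam_to_world" (4x4, takes a point from camera to world coordinates). Camera axes: x right, y up, looking along -z (the intrinsics and any distortion apply to the point x, -y, -z); pixel columns grow to the right and rows downward; lengths in m; the calibration is good to about 2 mm. A picture is of the moment at which its call begins. There is no depth.
- sign_off(): hands the job in, once; it reports no verdict.
Trained networks look in the newest picture that a camera, given by its name, has taken for a name from the list of things; names that differ only in an ending like _2 or _b are one class to them, and where a whole thing is asked for, a point or a joint stands for the part that bears it (a point fixed in the world has none). Each returns a list of dicts, best first, with "p" (0 to 1); they miss things now and then, are a little off and sometimes report something else, mostly with a low value. They report only what shows in the picture. A call takes as long as a camera call.
- trace(thing, camera): "pixels" (480x640 bool, what is visible of it) and "location" ([column, row] in pixels, amid what is visible of it).
- place_of(thing, camera): "location" ([column, row] in pixels: a listed point, or the origin of a listed thing).
The state is a dict: "time": time; "qpos": joint angles; "dq": joint speeds; "joint_efforts": joint torques, N m; "eef_pos": TCP position; "tcp_rot": TCP orientation; "contact_force": force on the tool from outside, world axes, zero at the start; "wrist_torque": the same for the moment, N m; "opening": opening from 0.0 (shut) to 1.0 (fully open).
Only numpy, scipy, OpenCV 4.12 (cv2) and the standard library are available. Lean on these libraries where they do the work, as an engineer would, in place of code of your own. Each camera call takes 0.05 s, during which the arm holds its last target.

## Task

The reagent bay has lost power with its bottles down in the well. Take the plug-in crank handle out of its stow hole, press its sprung tip into the ring-shaped track and slide it round until it drops into the hidden hole of the hand-wheel, then wind clockwise until the rim of the bottle lift is flush with the deck. Put the handle back fully home in its stow hole and stand every bottle upright in a compartment of the transport carrier, without disturbing the timer, marker and mouse.

Things in the scene. Friction and masses are not known exactly. Their poses are not given: they have to be found in the camera images.
- bay: the reagent bay: white instrument housing fixed to the bench, 190 mm (its x) by 330 mm (its y), 125 mm high; origin at its underside's centre. Its flat metal top is the deck. In the deck: a square well (142 x 142 mm) toward the -y end, the ring track of the hand-wheel toward the +y end, the stow hole near the -x, +y corner. Grey display panel on the front (-x).
- wheel_centre (a point): point on the hand-wheel's vertical axis, level with the deck top, on the white hub cap. Round it runs the track: a ring open to the wheel below, radius 32.5 to 47.5 mm (mid-line 40 mm). The wheel turned clockwise seen from above raises the lift 15 mm a turn, counter-clockwise lowers it; it stays where left. Flush is six turns above the start.
- wheel_face (a point): point on the wheel's axis, level with its flat black face, which is the track's floor, 14 mm below the deck top. The wheel has one hole, 12 mm in diameter, 18 mm deep, centred at radius 40 mm, at an unknown angle (black in black, hardly visible). The wheel is stiff (0.15 N m, about 4 N at the hole): a tip sliding with only its spring's force does not turn it.
- stow_hole (a point): centre of the mouth of the crank handle's stow hole, level with the deck top; vertical round hole 13 mm in diameter, 32 mm deep.
- well_centre (a point): centre of the square well, level with the deck top.
- lift (a joint): height of the bottle lift in m: 0 = lowest, as at the start (bottle tops just under the deck), 0.090 = its rim flush with the deck; it can be wound past that, to 0.112.
- lift_rim (a point): centre of the bottle lift, level with the top of its rim. The lift is a white tray 136 x 136 mm, 22 mm high, with a 5 mm floor and four 60 mm square compartments in 2 x 2, centres 33 mm either side of this point in the bay's x and y.
- handle: the plug-in crank handle, upright in the stow hole at the start; axis = its z. Origin: underside of its steel collar (30 mm in diameter, 5 mm thick), which rests on the deck when stowed. Above it a black round grip, 24 mm in diameter from 14 to 58 mm up, top at 66 mm; below it a steel shank 10 mm in diameter, 15 mm long, then the sprung tip. 0.11 kg.
- handle_tip (a point): end point of the handle's sprung tip (8 mm in diameter, 14 mm long), 29 mm below handle's origin when free. It slides up to 10 mm into the shank (0.9 N at first, 2.4 N fully in): pushed in by the wheel's face, it springs out over the hole. Fully plugged in, it is 12 to 15 mm down the hole with the collar 0 to 3 mm above the deck.
- carrier: the transport carrier: loose grey open box, 146 x 146 mm and 55 mm high (168 mm along its x over two lips), 5 mm walls and floor, cross walls making four square compartments of 65 mm (centres 35 mm either side of the origin in its x and y). Origin: centre of its underside. 0.9 kg. Empty at the start.
- bottle_0: screw-cap reagent bottle: white, 44 mm in diameter, 104 mm high; cap 30 mm in diameter from 92 to 104 mm up, the shoulder just below it is wider. Origin at the base's centre, z up along its axis; about 0.12 kg. At the start it stands in a compartment of the lift, or is absent. All bottles are alike.
- bottle_1: screw-cap reagent bottle: white, 44 mm in diameter, 104 mm high; cap 30 mm in diameter from 92 to 104 mm up, the shoulder just below it is wider. Origin at the base's centre, z up along its axis; about 0.12 kg. At the start it stands in a compartment of the lift, or is absent. All bottles are alike.
- bottle_2: screw-cap reagent bottle: white, 44 mm in diameter, 104 mm high; cap 30 mm in diameter from 92 to 104 mm up, the shoulder just below it is wider. Origin at the base's centre, z up along its axis; about 0.12 kg. At the start it stands in a compartment of the lift, or is absent. All bottles are alike.
- bottle_3: screw-cap reagent bottle: white, 44 mm in diameter, 104 mm high; cap 30 mm in diameter from 92 to 104 mm up, the shoulder just below it is wider. Origin at the base's centre, z up along its axis; about 0.12 kg. At the start it stands in a compartment of the lift, or is absent. All bottles are alike.
- timer: bench timer, 66 x 66 x 21 mm, a bystander, origin at its underside's centre
- marker: marker pen lying on the bench, 135 mm long, a bystander, origin at its underside's centre
- mouse: black computer mouse, 60 x 107 x 37 mm, a bystander, origin at its underside's centre

How it is judged:
By the outcome, as a careful person would: the job done as asked, in the order asked, and still so for the second after the job is handed in, with the robot touching nothing.
Of bottle_0, bottle_1, bottle_2, bottle_3 only 2 to 4 are there at a start; the rules pass over those that are not, and their reading is None.
At some moment in a run one of carrier may be knocked a few centimetres aside while the robot is not near it.
Once in a run the grip may slacken for a moment while it holds something.
It also fails if it takes over 210 s, if anything falls off the work surface, if the arm or the gripper's body presses on something with over 40 N, if the wrist force passes 120 N, or if a joint passes its speed limit or range.

## Working session

There is one attempt and no reset: what is moved stays moved. The work goes in short steps, Python scripts to look and compute and a shell command to move; the robot and the scene stay as the last step left them, time stands still between calls to the robot, and variables do not carry over. Pictures are saved under pics/ and viewed, and the job is handed in when it is done.

```bash
ls; mkdir -p pics; cat > h.py <<'E'
from plant import *
import numpy as np, cv2, json
from scipy.spatial.transform import Rotation as R
def K(c):
    f=240/np.tan(np.radians(c["vfov"])/2)
    return np.array([[f,0,c["cx"]],[0,f,c["cy"]],[0,0,1]])
def ray(c,px):
    p=cv2.undistortPoints(np.array([[px]],float),K(c),np.array(c["distortion"],float)).ravel()
    T=np.array(c["cam_to_world"]); d=T[:3,:3]@np.array([p[0],-p[1],-1.]); return T[:3,3],d
def onz(c,px,z):
    o,d=ray(c,px); return o+d*(z-o[2])/d[2]
def proj(c,P):
    T=np.array(c["cam_to_world"]); q=(np.atleast_2d(P)-T[:3,3])@T[:3,:3]
    q=q*np.array([1,-1,-1]); return cv2.projectPoints(q.reshape(-1,1,3),np.zeros(3),np.zeros(3),K(c),np.array(c["distortion"],float))[0].reshape(-1,2)
def tri(obs):
    A=np.zeros((3,3));b=np.zeros(3)
    for c,px in obs:
        o,d=ray(c,px); d=d/np.linalg.norm(d); M=np.eye(3)-np.outer(d,d); A+=M;b+=M@o
    return np.linalg.solve(A,b)
def save(c,n): cv2.imwrite("pics/"+n+".png",cv2.cvtColor(c["color"],cv2.COLOR_RGB2BGR))
def st():
    s=get_state(); print("t",s["time"],"pos",np.round(s["eef_pos"],4),"rot",np.round(s["tcp_rot"],4),"F",np.round(s["contact_force"],2),"T",np.round(s["wrist_torque"],3),"op",round(s["opening"],4),"q",np.round(s["qpos"],3)); return s
E
python3 - <<'E'
from h import *
s=st(); print(s.keys())
import plant; print([x for x in dir(plant) if x[0]!='_'])
for n in ["scene","top","wrist"]:
    c=read_camera(n); save(c,n+"0"); print(n,c["vfov"],c["cx"],c["cy"],c["distortion"],np.round(c["cam_to_world"],3).tolist())
    for t in ["wheel_centre","wheel_face","stow_hole","well_centre","lift_rim","handle","handle_tip","carrier","bottle_0","timer","marker","mouse","bay"]:
        r=place_of(t,n)
        for k in r[:4]: print(n,t,round(k["p"],2),np.round(k["location"],1))
E
```

```text
pics
t 0.0 pos [0.1627 0.6545 0.2469] rot [ 1.216e-01  9.926e-01 -1.100e-03 -3.000e-04] F [ 0.45 -0.22 -0.11] T [-0.003 -0.038  0.04 ] op 1.0024 q [ 1.177  0.287  1.578 -0.     1.279 -0.15 ]
dict_keys(['time', 'qpos', 'dq', 'joint_efforts', 'eef_pos', 'tcp_rot', 'contact_force', 'wrist_torque', 'opening'])
['Unreachable', 'get_state', 'place_of', 'read_camera', 'sign_off', 'tip_extent', 'trace']
scene 57.361785680999276 315.2435277099224 237.49904151686792 [-0.00819734  0.          0.          0.          0.        ] [[0.763, 0.481, -0.432, 0.047], [-0.646, 0.575, -0.502, -0.454], [0.007, 0.662, 0.749, 0.904], [0.0, 0.0, 0.0, 1.0]]
scene wheel_centre 0.65 [274.2 188.5]
scene wheel_face 0.8 [273.3 191.7]
scene stow_hole 0.67 [243.3 191.6]
scene stow_hole 0.38 [425.5 280. ]
scene well_centre 0.78 [319.6 223.6]
scene well_centre 0.18 [273.6 189.1]
scene lift_rim 0.59 [319.3 246.2]
scene handle 0.54 [243.  190.3]
scene carrier 0.98 [421.  365.9]
scene carrier 0.31 [315.6 238. ]
scene bottle_0 0.94 [318.6 239.7]
scene bottle_0 0.79 [334.8 247.3]
scene bottle_0 0.75 [301.5 246.8]
scene tim
[... 616 characters left out ...]
p lift_rim 0.83 [320.5 228.5]
top lift_rim 0.38 [304.2 236. ]
top handle 0.72 [226.6 251.2]
top handle_tip 0.48 [224.8 252.8]
top handle_tip 0.45 [227.9 254.6]
top carrier 0.97 [469.3 238.8]
top bottle_0 0.76 [335.1 238.6]
top bottle_0 0.74 [332.4 208.5]
top bottle_0 0.73 [304.  210.5]
top bottle_0 0.65 [307.3 234.6]
top timer 0.93 [220.4 290.3]
top timer 0.46 [413.6 163.9]
top marker 0.75 [173.1 214.9]
top mouse 0.77 [410.8 164.3]
top bay 0.93 [293.7 226.1]
wrist 65.02377589650489 312.54367204897113 239.93799676456675 [-0.07199147  0.          0.          0.          0.        ] [[0.241, -0.934, -0.265, 0.097], [0.97, 0.232, 0.066, 0.671], [-0.0, -0.273, 0.962, 0.374], [0.0, 0.0, 0.0, 1.0]]
```

View pics/scene0.png

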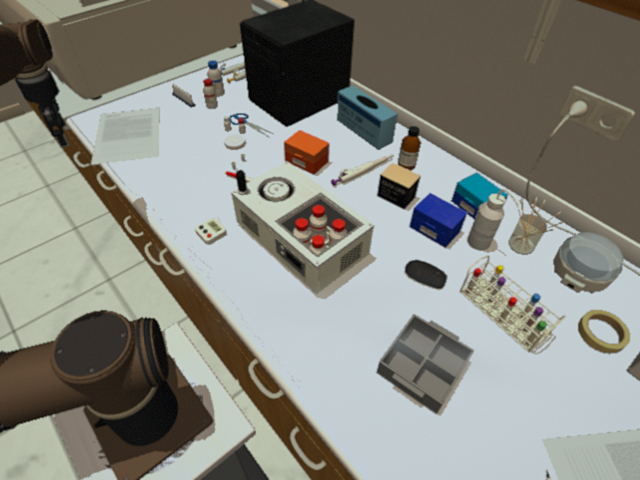

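View pics/top0.png

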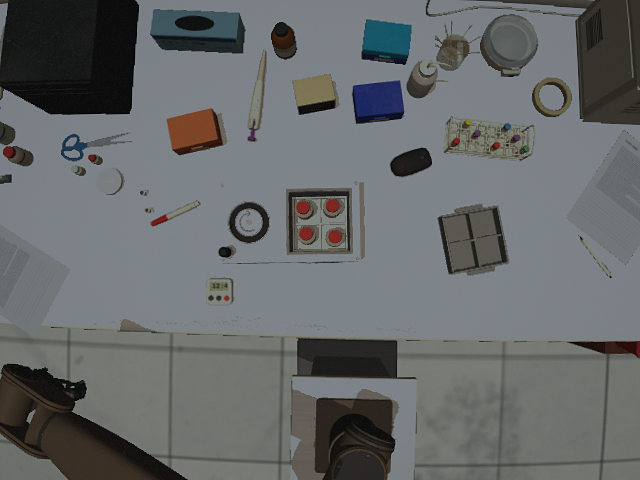

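View pics/wrist0.png

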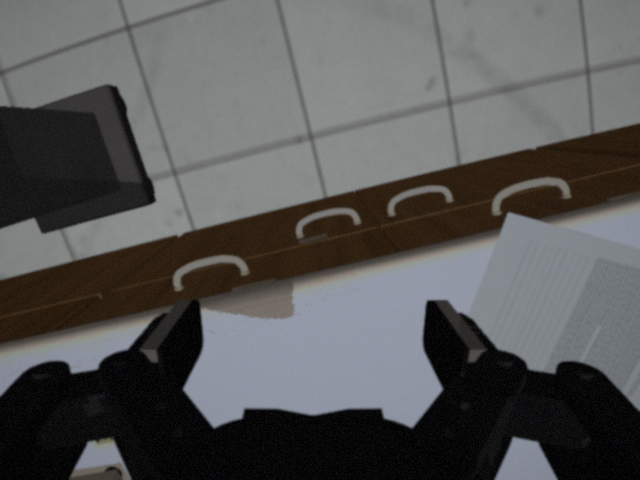

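Scene: the bay is at about (300,235), with the handle standing at (242,182) in its stow hole. Four red-capped bottles are in the well near (318,235). The carrier is at (425,362) and the mouse at (427,273). Top: wheel at (249,222), handle at (226,252), caps at (305,208), (333,207), (306,234) and (336,236).

```bash
python3 - <<'E'
from h import *
print("tip",tip_extent)
s=read_camera("scene");t=read_camera("top")
def p(n,a,z):
    for c,px in a: print(n,np.round(onz(c,px,z),4))
p("wheel",[(t,(249,221.5)),(s,(274.5,188))],.125)
p("handle top",[(t,(225,252.4)),(s,(241,173))],.125+.066)
p("well",[(t,(320,221)),(s,(320,223.6))],.125)
print("h tri",tri([(t,(225,252.4)),(s,(241,173))]))
c4=[(441,215),(499.5,206),(508,264.5),(449.5,274)]
p("carrier",[(t,x) for x in c4],.055)
# zoomed crops
im=cv2.resize(t["color"][170:280,200:380],None,fx=4.4,fy=4.4,interpolation=cv2.INTER_CUBIC)
cv2.imwrite("pics/topz.png",im[:,:,::-1])
im=cv2.resize(s["color"][150:300,220:390],None,fx=4,fy=4,interpolation=cv2.INTER_CUBIC)
cv2.imwrite("pics/scz.png",im[:,:,::-1])
im=cv2.resize(t["color"][190:290,420:540],None,fx=5,fy=5,interpolation=cv2.INTER_CUBIC)
cv2.imwrite("pics/carz.png",im[:,:,::-1])
E
```

```text
tip 0.017
wheel [0.5272 0.2615 0.125 ]
wheel [0.5261 0.2685 0.125 ]
handle top [0.4522 0.3048 0.191 ]
handle top [0.4547 0.305  0.191 ]
well [0.5322 0.095  0.125 ]
well [0.5341 0.0944 0.125 ]
h tri [0.45304625 0.30406853 0.19246479]
carrier [ 0.559 -0.201  0.055]
carrier [ 0.5851 -0.348   0.055 ]
carrier [ 0.4406 -0.3709  0.055 ]
carrier [ 0.4145 -0.2242  0.055 ]
```

View pics/topz.png

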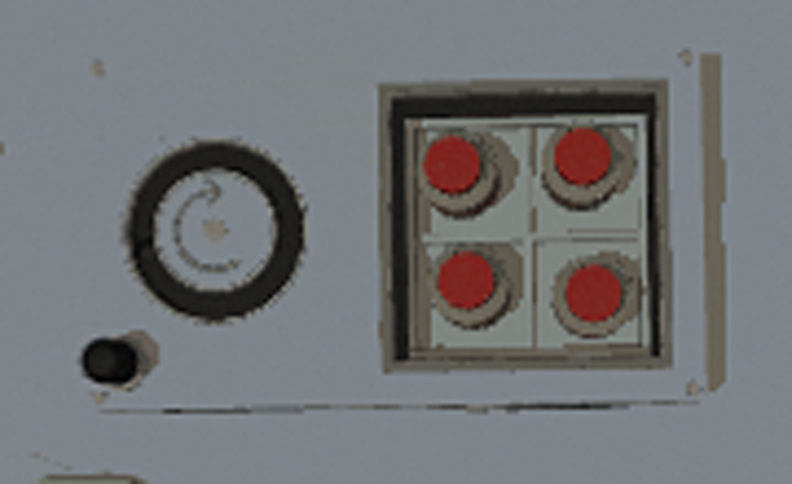

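View pics/scz.png

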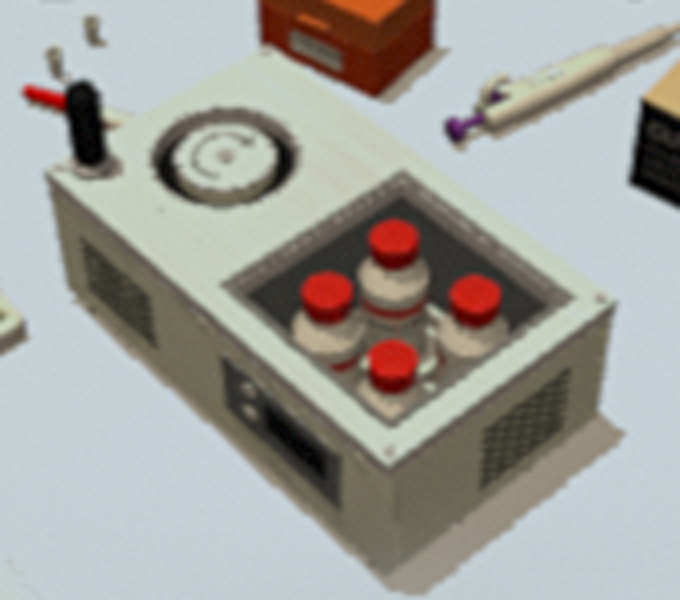

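View pics/carz.png

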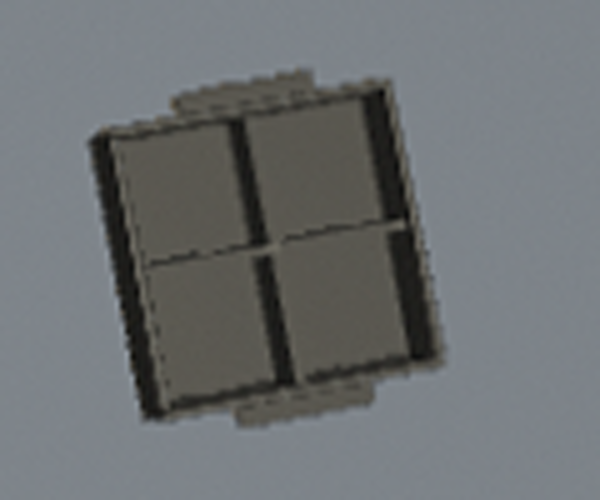

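```bash
python3 -m crank '[[-1,0,0,-1,0,0,-7],[-1,0,0,-1,0,0,-7],[-1,-2.9,-3.5,-0.3,0,0,0],[-1,-2.9,-3.5,-0.3,0,0,0],[-1,-2.9,-3.5,-0.3,0,0,0]]'; python3 -m crank '[[-1,-2.9,-3.5,-0.3,0,0,0],[-1,-2.9,-3.5,-0.3,0,0,0],[-1,-2.9,-3.5,-0.3,0,0,0],[-1,-2.9,-3.5,-0.3,0,0,0],[-1,-2.9,-3.5,-0.3,0,0,0]]'; python3 -m crank '[[-1,-2.9,-3.5,-0.3,0,0,0],[-1,-2.9,-3.5,-0.3,0,0,0],[-1,0,0,0,0,0,0]]'
python3 - <<'E'
from h import *
st(); c=read_camera("wrist"); save(c,"w1")
for t in ["wheel_centre","wheel_face","stow_hole","well_centre","lift_rim","handle","bottle_0"]:
    for k in place_of(t,"wrist")[:4]: print(t,round(k["p"],2),np.round(k["location"],1), np.round(onz(c,k["location"],.125),4))
E
```

```text
time: 2.7
eef_pos: [0.2505, 0.549, 0.2775]
tcp_rot: [-0.001, 1.0, 0.0, 0.0]
contact_force: [0.7, 0.1, 0.7]
opening: 0.999
time: 3.2
eef_pos: [0.3959, 0.3736, 0.2928]
tcp_rot: [-0.0, 1.0, 0.0, 0.0]
contact_force: [0.1, 1.0, 1.0]
opening: 1.003
time: 3.5
eef_pos: [0.4562, 0.3016, 0.2991]
tcp_rot: [0.003, 1.0, -0.0, 0.001]
contact_force: [0.2, -0.4, 0.4]
opening: 1.0
t 3.5 pos [0.4562 0.3016 0.2991] rot [ 2.9e-03  1.0e+00 -4.0e-04  1.2e-03] F [ 0.23 -0.36  0.4 ] T [ 0.032 -0.001 -0.02 ] op 0.9999 q [ 0.399 -0.034  1.837 -0.002  1.337 -1.165]
wheel_centre 0.93 [268.6 301.7] [0.5292 0.262  0.125 ]
wheel_face 0.76 [272.7 296.1] [0.5239 0.2658 0.125 ]
wheel_face 0.7 [ 86.6 308.5] [0.5367 0.0964 0.125 ]
stow_hole 0.33 [351.8 104.3] [0.3669 0.3309 0.125 ]
well_centre 0.58 [ 86.5 310.2] [0.5384 0.096  0.125 ]
lift_rim 0.7 [131.6 270. ] [0.4996 0.1443 0.125 ]
handle 0.82 [324.2 219.3] [0.4561 0.3102 0.125 ]
bottle_0 0.75 [160.6 241. ] [0.4737 0.1732 0.125 ]
bottle_0 0.74 [103.  240.3] [0.4729 0.1229 0.125 ]
bottle_0 0.65 [121.6 297.2] [0.5253 0.1313 0.125 ]
bottle_0 0.63 [175.6 291. ] [0.5191 0.181  0.125 ]
```

View pics/w1.png

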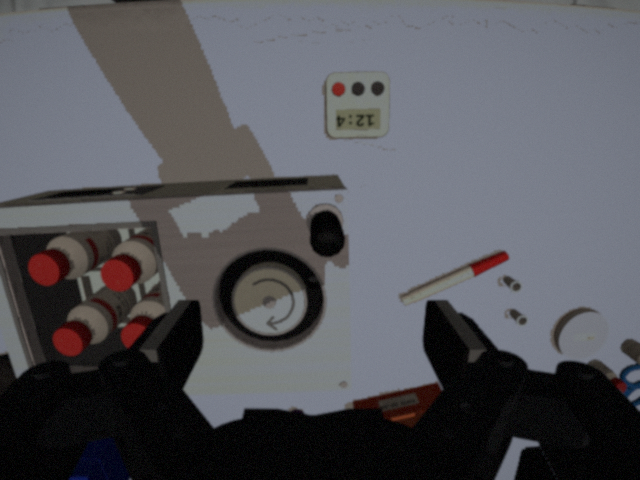

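The wrist view shows the handle standing at (326,230), the wheel at (269,301), the caps at (47,267), (121,272), (72,338) and (140,331), and the timer at (357,104).

```bash
python3 - <<'E'
from h import *
c=read_camera("wrist"); st()
im=cv2.resize(c["color"][170:380,190:390],None,fx=3.5,fy=2.8,interpolation=cv2.INTER_CUBIC)
cv2.imwrite("pics/w1z.png",im[:,:,::-1])
g=c["color"].max(2)
m=(g<60).astype(np.uint8)
n,l,s,ce=cv2.connectedComponentsWithStats(m)
for i in range(1,n):
    if s[i,4]>300: print(i,s[i])
i=l[301,228]; print("ring",i)
if i:
    cs,_=cv2.findContours((l==i).astype(np.uint8),cv2.RETR_CCOMP,cv2.CHAIN_APPROX_NONE)
    for k in cs:
        if len(k)>60:
            P=np.array([onz(c,q[0].astype(float),.125)[:2] for q in k],np.float32)
            A=np.c_[2*P,np.ones(len(P))]; x=np.linalg.lstsq(A,(P**2).sum(1),rcond=None)[0]
            print(len(k),x[:2],np.sqrt(x[2]+x[0]**2+x[1]**2))
for px in [(326,238),(327,250)]: print(onz(c,px,.191))
tr=trace("handle","wrist")
for k in tr[:2]:
    ys,xs=np.where(k["pixels"]); print(k["p"],k["location"],xs.min(),xs.max(),ys.min(),ys.max(),len(xs))
E
```

```text
t 3.95 pos [0.4524 0.3061 0.2983] rot [-1.2e-03  1.0e+00  0.0e+00 -1.0e-04] F [ 0.2  -0.21  1.02] T [ 0.014 -0.008 -0.001] op 1.0007 q [ 0.409 -0.035  1.839  0.     1.337 -1.164]
1 [110   0 132   6 420]
10 [   0  182  309   27 3448]
32 [ 303  216   35   48 1346]
33 [125 225  28  27 326]
34 [    0   233   640   247 77958]
36 [ 208  254  109   99 4420]
ring 0
[0.44882114 0.31407559 0.191     ]
[0.45688359 0.31482237 0.191     ]
0.69 [318.4, 233.6] 301 338 209 263 1695
```

View pics/w1z.png

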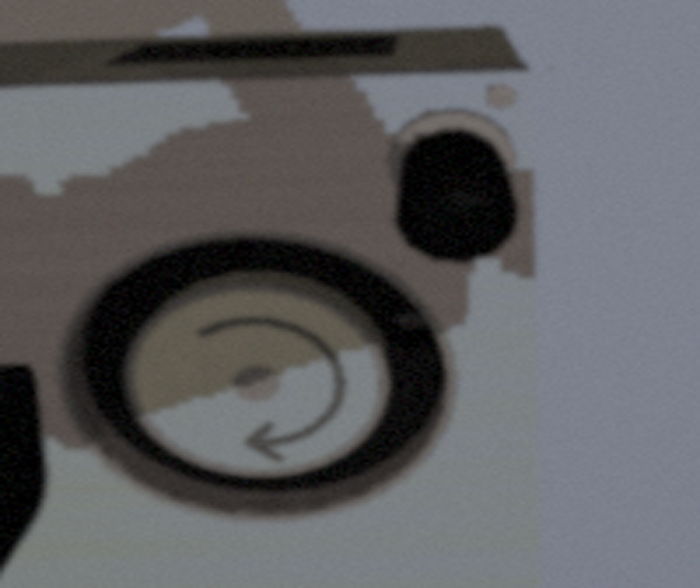

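```bash
python3 - <<'E'
from h import *
c=read_camera("wrist"); st()
print("hub",onz(c,(263.1,306),.125)); i=None
g=c["color"].max(2); m=(g<60).astype(np.uint8)
n,l,s,ce=cv2.connectedComponentsWithStats(m)
for i in range(1,n):
  if s[i,4]>3000 and s[i,2]<140:
    cs,_=cv2.findContours((l==i).astype(np.uint8),cv2.RETR_CCOMP,cv2.CHAIN_APPROX_NONE)
    for k in cs:
        if len(k)>60:
          for z in (.125,.111):
            P=np.array([onz(c,q[0].astype(float),z)[:2] for q in k],np.float32)
            A=np.c_[2*P,np.ones(len(P))]; x=np.linalg.lstsq(A,(P**2).sum(1),rcond=None)[0]
            print(z,len(k),x[:2],np.sqrt(x[2]+x[0]**2+x[1]**2))
for z in (.125,.145,.18,.191): # predicted handle at hypothesised xy
  print(z, proj(c,[[.453,.304,z],[.453,.310,z]]).round(1).tolist())
e=np.clip(c["color"].astype(float)*4,0,255).astype(np.uint8)
im=cv2.resize(e[170:380,190:390],None,fx=3.5,fy=2.8,interpolation=cv2.INTER_CUBIC)
cv2.imwrite("pics/w1e.png",im[:,:,::-1])
E
```

```text
t 4.05 pos [0.4526 0.3058 0.2983] rot [-9.e-04  1.e+00 -0.e+00 -0.e+00] F [ 0.13 -0.54 -0.1 ] T [ 0.034  0.051 -0.026] op 1.0031 q [ 0.408 -0.035  1.839  0.     1.337 -1.164]
hub [0.52903977 0.26226589 0.125     ]
0.125 301 [0.52760151 0.26193202] 0.04689036691910239
0.111 301 [0.5343155  0.25990456] 0.04908750341854584
0.125 208 [0.52969293 0.26255946] 0.03305505090603251
0.111 208 [0.53650493 0.2605614 ] 0.03460388821626855
0.125 [[311.1, 220.9], [318.5, 220.9]]
0.145 [[311.0, 226.8], [318.8, 226.8]]
0.18 [[310.7, 239.2], [319.7, 239.2]]
0.191 [[310.6, 243.8], [320.0, 243.9]]
```

View pics/w1e.png

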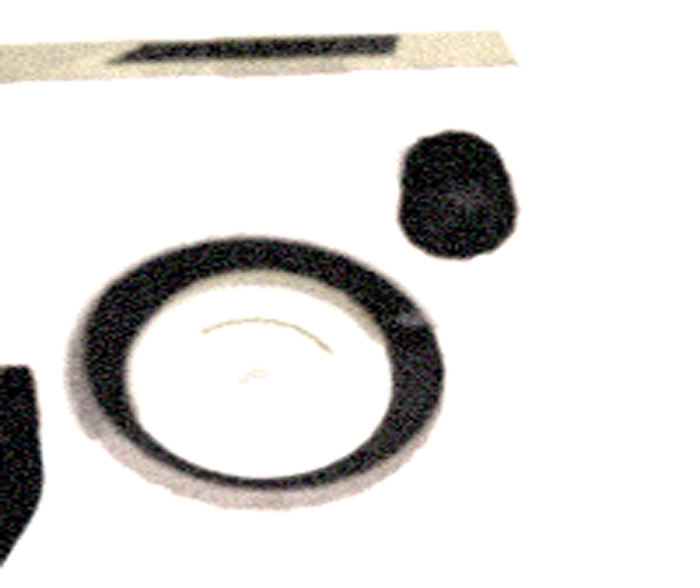

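```bash
python3 -m crank '[[-1,0,0.2,3,0,0,0],[-1,0,0,3,0,0,0],[-1,0,0,0,0,0,0],[-1,0,0,0,0,0,0],[-1,0,0,0,0,0,0]]'
python3 - <<'E'
from h import *
c=read_camera("wrist"); st(); save(c,"w2")
t=read_camera("top");s=read_camera("scene")
for z in (.111,.125): print("smudge top",onz(t,(231.8,224.5),z),"wrist0 see below")
print("wheel",onz(t,(249.1,222.5),.125),onz(s,(276.5,189.25),.125))
for n,cc in (("top",t),("scene",s),("wrist",c)):
    for k in trace("handle",n)[:1]:
        ys,xs=np.where(k["pixels"]); print(n,k["p"],k["location"],xs.min(),xs.max(),ys.min(),ys.max(),len(xs))
    print(proj(cc,[[.453,.305,.125],[.453,.305,.191],[.453,.31,.125],[.453,.31,.191]]).round(1).tolist())
im=cv2.resize(s["color"][160:220,215:315],None,fx=8,fy=8,interpolation=cv2.INTER_CUBIC)
cv2.imwrite("pics/scz2.png",im[:,:,::-1])
im=cv2.resize(t["color"][180:270,205:305],None,fx=6.5,fy=6.5,interpolation=cv2.INTER_CUBIC)
cv2.imwrite("pics/tz2.png",np.clip(im[:,:,::-1].astype(int)*2,0,255))
E
```

```text
time: 4.55
eef_pos: [0.454, 0.3077, 0.2404]
tcp_rot: [-0.0, 1.0, 0.001, 0.001]
contact_force: [0.2, -0.6, -0.0]
opening: 1.003
t 4.6 pos [0.4541 0.3077 0.2406] rot [-3.0e-04  1.0e+00  7.0e-04  1.7e-03] F [-0.12 -0.21  0.43] T [0.013 0.079 0.038] op 0.9992 q [ 0.411  0.012  1.898 -0.     1.227 -1.161]
smudge top [0.52015022 0.30412997 0.111     ] wrist0 see below
smudge top [0.5192724  0.30190688 0.125     ] wrist0 see below
wheel [0.52488943 0.26114198 0.125     ] [0.52719174 0.26127679 0.125     ]
[[229.6, 252.7], [224.9, 252.1], [227.5, 252.6], [222.7, 252.0]]
scene 0.66 [238.1, 183.0] 236 248 170 195 243
[[243.5, 192.9], [240.4, 173.3], [242.4, 191.9], [239.3, 172.3]]
wrist 0.76 [321.0, 256.5] 294 341 222 296 2876
[[309.4, 237.7], [308.4, 273.7], [316.9, 237.7], [318.5, 273.7]][ WARN:0@5.811] global loadsave.cpp:1063 imwrite_ Unsupported depth image for selected encoder is fallbacked to CV_8U.
```

View pics/w2.png

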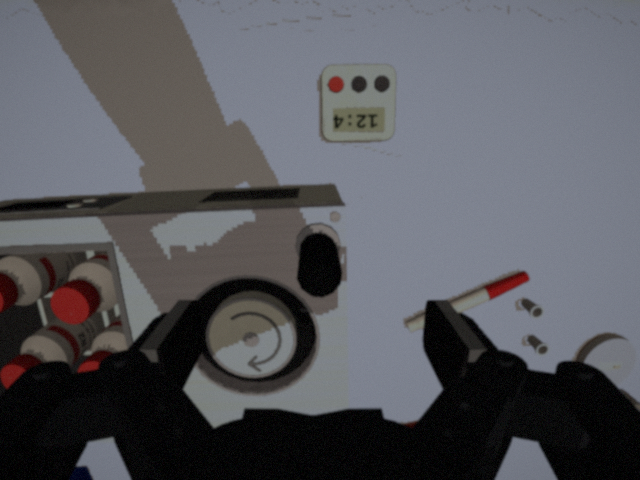

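View pics/scz2.png

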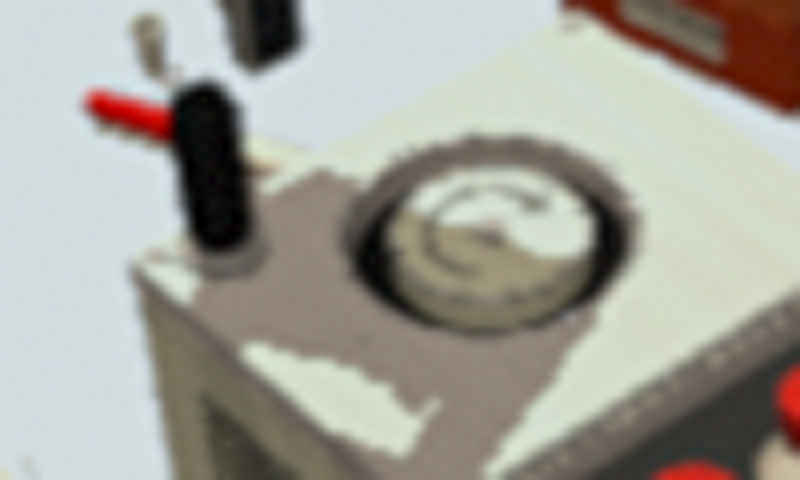

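View pics/tz2.png

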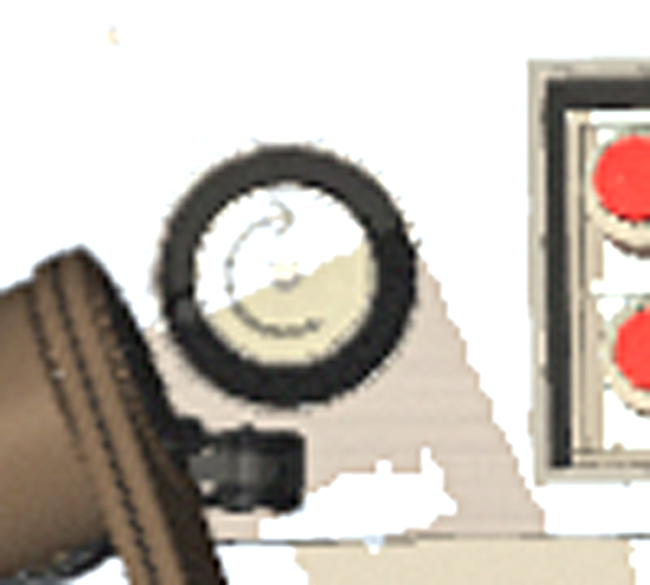

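The w2 view shows the handle (top at about (320,280), collar at (318,237)) slightly to the +y side of the jaw centre, which is near column 314. The top zoom shows a faint lighter spot on the ring at about (232,228), which may be the hole. I'll descend now.

```bash
python3 - <<'E'
from h import *
t=read_camera("top"); p=onz(t,(231.9,228),.111); print(p, onz(t,(249.1,222.5),.125))
E
python3 -m crank '[[-1,0,0.2,2,0,0,0],[-1,0,0,2,0,0,0],[-1,0,0,2,0,0,0],[-1,0,0,2,0,0,0],[-1,0,0,0,0,0,0]]'; python3 -m crank '[[-1,0,0,0,0,0,0],[0,0,0,0,0,0,0],[0,0,0,0,0,0,0]]' 30
python3 - <<'E'
from h import *
c=read_camera("wrist"); st(); save(c,"w3")
E
```

```text
[0.51184628 0.3036227  0.111     ] [0.52488943 0.26114198 0.125     ]
time: 5.4
eef_pos: [0.4511, 0.3083, 0.1551]
tcp_rot: [-0.0, 1.0, -0.001, -0.003]
contact_force: [0.1, 0.3, -0.2]
opening: 1.0
time: 5.7
eef_pos: [0.454, 0.3096, 0.1599]
tcp_rot: [-0.0, 1.0, 0.001, 0.001]
contact_force: [0.4, -0.3, -0.7]
opening: 0.691
t 5.75 pos [0.4538 0.3095 0.1598] rot [-3.0e-04  1.0e+00  5.0e-04  1.1e-03] F [ 0.4 -0.4  0.5] T [0.013 0.049 0.013] op 0.6062 q [ 0.414  0.101  1.962  0.     1.076 -1.158]
```

View pics/w3.png

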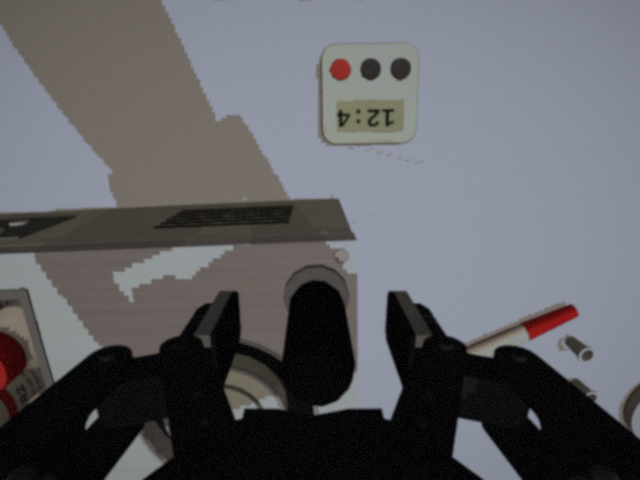

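The handle is centred between the jaws (handle about column 316, jaw mid-line 312). Closing.

```bash
python3 -m crank '[[1,0,0,0,0,0,0],[1,0,0,0,0,0,0],[1,0,0,0,0,0,0],[1,0,0,0,0,0,0],[1,0,0,0,0,0,0]]' 60; python3 -m crank '[[1,0,0,0,0,0,0],[1,0,0,0,0,0,0]]' 110
python3 - <<'E'
from h import *
st();c=read_camera("wrist"); save(c,"w4")
E
```

```text
time: 6.25
eef_pos: [0.4535, 0.3094, 0.1591]
tcp_rot: [-0.0, 1.0, 0.0, 0.001]
contact_force: [-0.5, 1.0, 4.4]
opening: 0.267
time: 6.45
eef_pos: [0.4536, 0.3095, 0.1592]
tcp_rot: [-0.0, 1.0, 0.0, 0.001]
contact_force: [-1.2, 0.3, 4.5]
opening: 0.257
t 6.45 pos [0.4536 0.3095 0.1592] rot [-3.e-04  1.e+00  4.e-04  6.e-04] F [-1.21  0.32  4.53] T [-0.     0.196  0.013] op 0.2572 q [ 0.414  0.102  1.963  0.     1.076 -1.157]
```

View pics/w4.png

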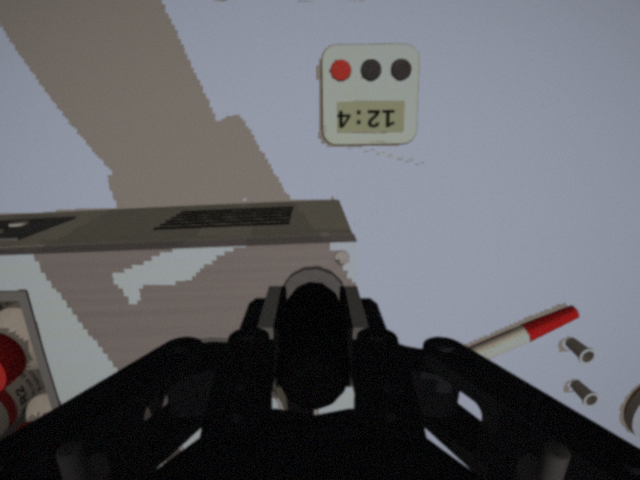

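```bash
python3 -m crank '[[1,0,0,-1.5,0,0,0],[1,0,0,-1.5,0,0,0],[1,0,0,-1.5,0,0,0],[1,0,0,-1.0,0,0,0],[1,0,0,0,0,0,0]]' 110;  python3 -m crank '[[1,-2.1,-0.3,0,0,0,0],[1,-2.1,-0.3,0,0,0,0],[1,-2.1,-0.3,0,0,0,0],[1,0,0,0,0,0,0],[1,0,0,0,0,0,0]]'
python3 - <<'E'
from h import *
st();c=read_camera("wrist"); save(c,"w5"); s=read_camera("scene");t=read_camera("top")
im=cv2.resize(s["color"][130:230,200:330],None,fx=6,fy=6,interpolation=cv2.INTER_CUBIC)
cv2.imwrite("pics/s5.png",im[:,:,::-1])
for n in ("wrist","scene","top"):
  for k in place_of("handle_tip",n)[:2]: print(n,k)
print(proj(s,[[.5165,.3,.125],[.5165,.3,.1415]]),proj(c,[[.5165,.3,.1415]]))
E
```

```text
time: 7.0
eef_pos: [0.4541, 0.3095, 0.216]
tcp_rot: [-0.0, 1.0, 0.001, 0.002]
contact_force: [0.6, 0.2, -1.7]
opening: 0.255
time: 7.5
eef_pos: [0.5155, 0.2999, 0.2125]
tcp_rot: [-0.0, 1.0, -0.0, -0.001]
contact_force: [-0.3, -0.8, -2.1]
opening: 0.256
t 7.5 pos [0.5155 0.2999 0.2125] rot [-0.0e+00  1.0e+00 -3.0e-04 -1.1e-03] F [-0.31 -0.85 -2.11] T [-0.029  0.049  0.001] op 0.256 q [ 0.357  0.148  1.807  0.     1.189 -1.214]
[[264.49664721 183.41872698]
 [263.99803314 178.68162771]] [[314.06986466 263.4866892 ]]
```

View pics/w5.png

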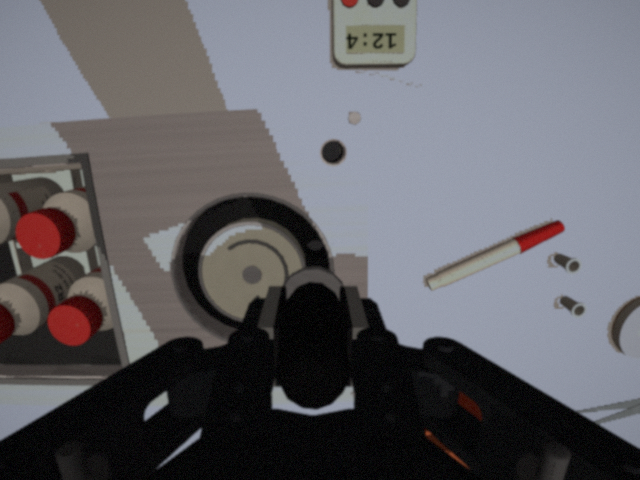

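View pics/s5.png

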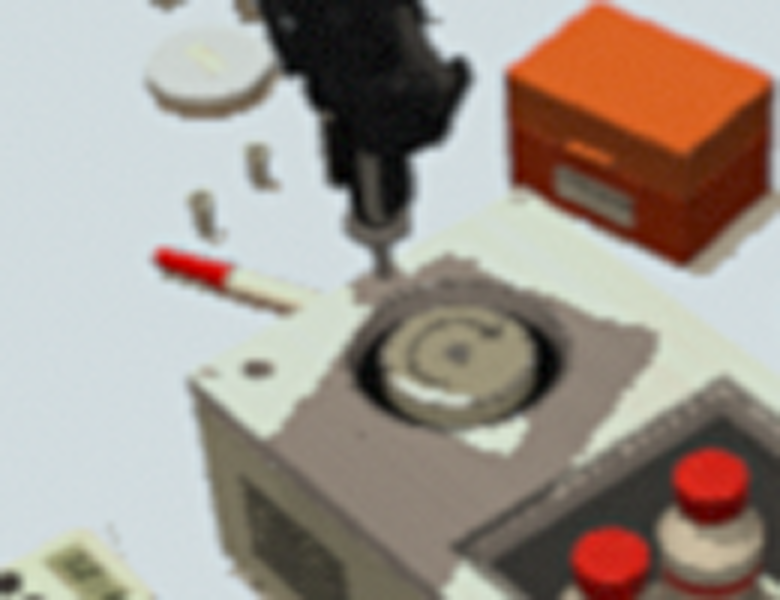

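The handle is held upright. The stow hole shows at (334,152), the hub at (251,274), and a smudge on the track at (314,245).

```bash
python3 - <<'E'
from h import *
st();c=read_camera("wrist")
for n,px,z in (("stow",(333.5,151.5),.125),("hub",(251.5,274.5),.125),("smudge",(314,245),.111)): print(n,onz(c,px,z).round(4))
e=np.clip(c["color"].astype(float)*4,0,255).astype(np.uint8)
im=cv2.resize(e[180:360,160:360],None,fx=4,fy=3.3,interpolation=cv2.INTER_CUBIC); cv2.imwrite("pics/w5e.png",im[:,:,::-1])
cv2.imwrite("pics/w5f.png",cv2.resize(c["color"][180:360,160:360],None,fx=4,fy=3.3,interpolation=cv2.INTER_CUBIC)[:,:,::-1])
E
```

```text
t 7.8 pos [0.5154 0.3004 0.2133] rot [-6.e-04  1.e+00 -0.e+00 -1.e-04] F [-0.22 -0.2  -1.93] T [ 0.001  0.017 -0.033] op 0.2581 q [ 0.358  0.147  1.807  0.     1.188 -1.214]
stow [0.4568 0.3113 0.125 ]
hub [0.5298 0.2626 0.125 ]
smudge [0.5152 0.3006 0.111 ]
```

View pics/w5e.png

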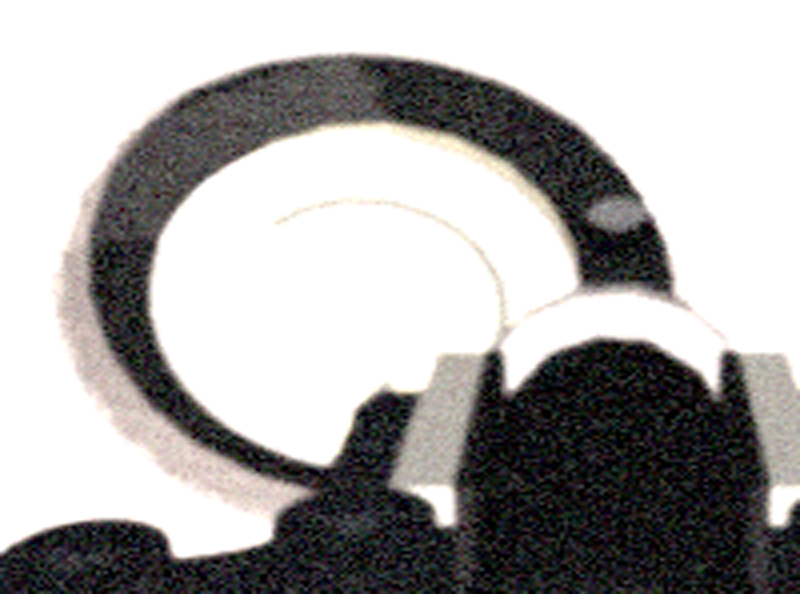

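View pics/w5f.png

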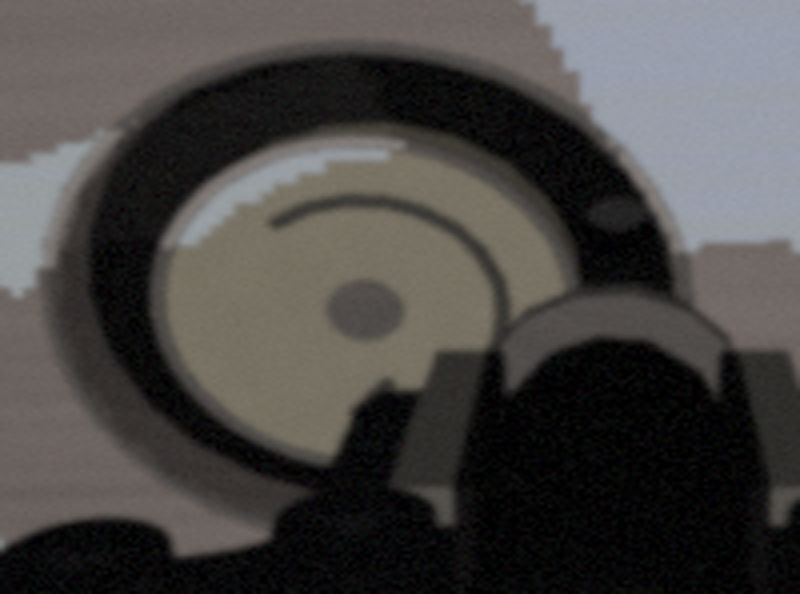

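```bash
python3 -m crank '[[1,-0.05,0,1.5,0,0,0],[1,0,0,1.0,0,0,0],[1,0,0,1,0,0,0],[1,0,0,0,0,0,0],[1,0,0,0,0,0,0]]'; python3 -m crank '[[1,0,0,0.5,0,0,0],[1,0,0,0,0,0,0],[1,0,0,0.3,0,0,0],[1,0,0,0,0,0,0],[1,0,0,0,0,0,0]]'
python3 -c "
from h import *
st()"
```

```text
time: 8.35
eef_pos: [0.5163, 0.3001, 0.1775]
tcp_rot: [-0.0, 1.0, -0.0, -0.001]
contact_force: [0.2, 1.0, -1.2]
opening: 0.257
time: 8.85
eef_pos: [0.5164, 0.3003, 0.1703]
tcp_rot: [-0.0, 1.0, 0.0, -0.0]
contact_force: [-1.3, -0.1, -0.4]
opening: 0.258
t 8.85 pos [0.5164 0.3003 0.1703] rot [-3.e-04  1.e+00  1.e-04 -3.e-04] F [-1.25 -0.05 -0.38] T [0.061 0.247 0.005] op 0.2582 q [ 0.357  0.193  1.837  0.     1.112 -1.215]
```

```bash
cat > tab.py <<'E'
import numpy as np,sys
cx,cy,r,th0,step,n=map(float,sys.argv[1:7]); px,py=(float(sys.argv[7]),float(sys.argv[8])) if len(sys.argv)>7 else (None,None)
for i in range(int(n)):
    a=np.radians(th0-step*(i+1)); X,Y=cx+r*np.cos(a),cy+r*np.sin(a)
    if px is None: b=np.radians(th0-step*i); px,py=cx+r*np.cos(b),cy+r*np.sin(b)
    print("%d: [1,%.2f,%.2f]  -> th %.0f (%.4f,%.4f)"%(i,-(X-px)*100,(Y-py)*100,np.degrees(a),X,Y)); px,py=X,Y
E
python3 tab.py .5275 .2612 .040 106 8 45 .5164 .3003
```

```text
0: [1,-0.55,0.05]  -> th 98 (0.5219,0.3008)
1: [1,-0.56,0.04]  -> th 90 (0.5275,0.3012)
2: [1,-0.56,-0.04]  -> th 82 (0.5331,0.3008)
3: [1,-0.55,-0.12]  -> th 74 (0.5385,0.2997)
4: [1,-0.52,-0.19]  -> th 66 (0.5438,0.2977)
5: [1,-0.49,-0.26]  -> th 58 (0.5487,0.2951)
6: [1,-0.45,-0.33]  -> th 50 (0.5532,0.2918)
7: [1,-0.40,-0.39]  -> th 42 (0.5572,0.2880)
8: [1,-0.34,-0.44]  -> th 34 (0.5607,0.2836)
9: [1,-0.28,-0.48]  -> th 26 (0.5635,0.2787)
10: [1,-0.21,-0.52]  -> th 18 (0.5655,0.2736)
11: [1,-0.14,-0.54]  -> th 10 (0.5669,0.2681)
12: [1,-0.06,-0.55]  -> th 2 (0.5675,0.2626)
13: [1,0.02,-0.56]  -> th -6 (0.5673,0.2570)
14: [1,0.10,-0.55]  -> th -14 (0.5663,0.2515)
15: [1,0.17,-0.53]  -> th -22 (0.5646,0.2462)
16: [1,0.24,-0.50]  -> th -30 (0.5621,0.2412)
17: [1,0.31,-0.46]  -> th -38 (0.5590,0.2366)
18: [1,0.37,-0.41]  -> th -46 (0.5553,0.2324)
19: [1,0.43,-0.36]  -> th -54 (0.5510,0.2288)
20: [1,0.47,-0.30]  -> th -62 (0.5463,0.2259)
21: [1,0.51,-0.23]  -> th -70 (0.5412,0.2236)
22: [1,0.54,-0.15]  -> th -78 (0.5358,0.2221)
23: [1,0.55,-0.08]  -> th -86 (0.5303,0.2213)
24: [1,0.5
[... 263 characters left out ...]
)
30: [1,0.37,0.41]  -> th -142 (0.4960,0.2366)
31: [1,0.31,0.46]  -> th -150 (0.4929,0.2412)
32: [1,0.24,0.50]  -> th -158 (0.4904,0.2462)
33: [1,0.17,0.53]  -> th -166 (0.4887,0.2515)
34: [1,0.10,0.55]  -> th -174 (0.4877,0.2570)
35: [1,0.02,0.56]  -> th -182 (0.4875,0.2626)
36: [1,-0.06,0.55]  -> th -190 (0.4881,0.2681)
37: [1,-0.14,0.54]  -> th -198 (0.4895,0.2736)
38: [1,-0.21,0.52]  -> th -206 (0.4915,0.2787)
39: [1,-0.28,0.48]  -> th -214 (0.4943,0.2836)
40: [1,-0.34,0.44]  -> th -222 (0.4978,0.2880)
41: [1,-0.40,0.39]  -> th -230 (0.5018,0.2918)
42: [1,-0.45,0.33]  -> th -238 (0.5063,0.2951)
43: [1,-0.49,0.26]  -> th -246 (0.5112,0.2977)
44: [1,-0.52,0.19]  -> th -254 (0.5165,0.2997)
```

```bash
python3 -m crank '[[1,-0.55,0.05,0.1,0,0,0],[1,-0.56,0.04,0,0,0,0],[1,-0.56,-0.04,0,0,0,0],[1,-0.55,-0.12,0,0,0,0],[1,-0.52,-0.19,0,0,0,0]]'; python3 -c "
from h import *
st()"
```

```text
time: 9.35
eef_pos: [0.5439, 0.2977, 0.169]
tcp_rot: [-0.0, 1.0, 0.0, -0.001]
contact_force: [-4.9, 0.1, -0.2]
opening: 0.255
t 9.35 pos [0.5439 0.2977 0.169 ] rot [-3.e-04  1.e+00  0.e+00 -8.e-04] F [-4.89  0.08 -0.19] T [ 0.177  1.014 -0.029] op 0.2545 q [ 3.370e-01  2.420e-01  1.781e+00  1.000e-03  1.119e+00 -1.235e+00]
```

```bash
python3 -m crank '[[1,-0.49,-0.26,0,0,0,0],[1,-0.45,-0.33,0,0,0,0],[1,-0.40,-0.39,0,0,0,0],[1,-0.34,-0.44,0,0,0,0],[1,-0.28,-0.48,0,0,0,0]]'; python3 -c "
from h import *
st()"
```

```text
time: 9.85
eef_pos: [0.5631, 0.2788, 0.1688]
tcp_rot: [-0.0, 1.0, 0.001, -0.001]
contact_force: [-5.2, 3.3, 0.1]
opening: 0.249
t 9.85 pos [0.5631 0.2788 0.1688] rot [-0.0e+00  1.0e+00  5.0e-04 -1.3e-03] F [-5.23  3.26  0.15] T [ 0.617  1.244 -0.068] op 0.2493 q [ 0.298  0.26   1.76   0.002  1.124 -1.274]
```

```bash
python3 -m crank '[[1,0,0,0.2,0,0,0],[1,0,0,0.2,0,0,0],[1,0,0,0.1,0,0,0],[1,0,0,0,0,0,0],[1,0,0,0,0,0,0]]'; python3 - <<'E'
from h import *
st();c=read_camera("wrist"); e=np.clip(c["color"].astype(float)*3,0,255).astype(np.uint8)
im=cv2.resize(e[140:380,140:400],None,fx=3,fy=2.4,interpolation=cv2.INTER_CUBIC); cv2.imwrite("pics/w6e.png",im[:,:,::-1])
E
```

```text
time: 10.35
eef_pos: [0.5639, 0.2786, 0.1646]
tcp_rot: [-0.0, 1.0, -0.0, 0.0]
contact_force: [-4.6, -0.2, 1.1]
opening: 0.256
t 10.35 pos [0.5639 0.2786 0.1646] rot [-4.e-04  1.e+00 -1.e-04  4.e-04] F [-4.6  -0.21  1.11] T [ 0.064  0.824 -0.068] op 0.2559 q [ 0.298  0.265  1.763 -0.     1.113 -1.273]
```

View pics/w6e.png

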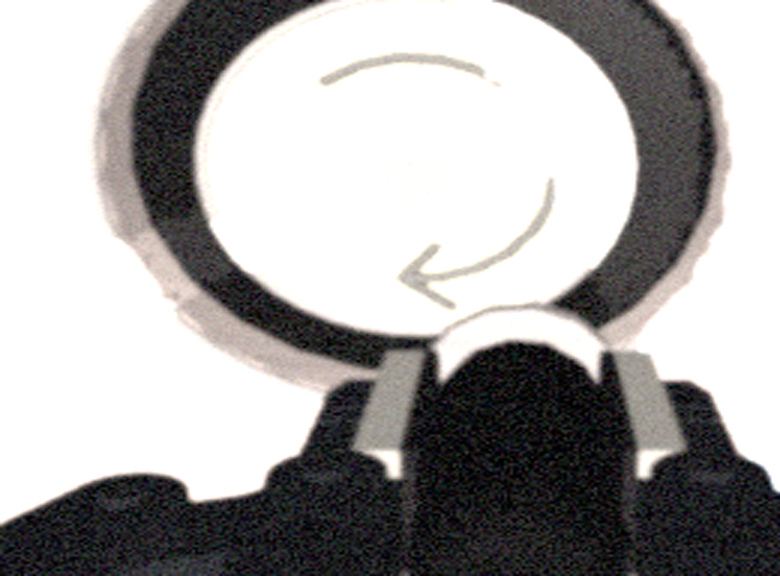

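```bash
python3 -m crank '[[1,0.1,0,0.1,0,0,0],[1,0.1,0,0.1,0,0,0],[1,0,0,0,0,0,0],[1,0,0,0,0,0,0]]'; python3 - <<'E'
from h import *
st()
E
```

```text
time: 10.8
eef_pos: [0.5622, 0.2784, 0.1624]
tcp_rot: [-0.0, 1.0, -0.0, 0.001]
contact_force: [0.6, 1.0, -1.4]
opening: 0.252
t 10.8 pos [0.5622 0.2784 0.1624] rot [-3.e-04  1.e+00 -1.e-04  9.e-04] F [ 0.65  0.95 -1.4 ] T [-0.006 -0.031 -0.   ] op 0.2522 q [ 2.990e-01  2.640e-01  1.769e+00 -1.000e-03  1.108e+00 -1.272e+00]
```

The tip is in the hole: vertical force is at baseline with the tip about 12 mm below the face. The smudge was the hole. I'll press a little further, then wind.

```bash
python3 -m crank '[[1,0,0,0.1,0,0,0],[1,0,0,0.05,0,0,0],[1,0,0,0,0,0,0]]'; python3 -c "
from h import *
st()"; python3 tab.py .526 .2612 .040 25 20 18
```

```text
time: 11.1
eef_pos: [0.5617, 0.2786, 0.1607]
tcp_rot: [-0.0, 1.0, -0.0, 0.0]
contact_force: [-0.6, 0.0, -0.7]
opening: 0.259
t 11.1 pos [0.5617 0.2786 0.1607] rot [-2.e-04  1.e+00 -1.e-04  0.e+00] F [-0.62  0.01 -0.75] T [-0.011 -0.011 -0.012] op 0.2592 q [ 0.299  0.265  1.77  -0.     1.106 -1.272]
0: [1,-0.36,-1.34]  -> th 5 (0.5658,0.2647)
1: [1,0.12,-1.38]  -> th -15 (0.5646,0.2508)
2: [1,0.59,-1.26]  -> th -35 (0.5588,0.2383)
3: [1,0.98,-0.98]  -> th -55 (0.5489,0.2284)
4: [1,1.26,-0.59]  -> th -75 (0.5364,0.2226)
5: [1,1.38,-0.12]  -> th -95 (0.5225,0.2214)
6: [1,1.34,0.36]  -> th -115 (0.5091,0.2249)
7: [1,1.14,0.80]  -> th -135 (0.4977,0.2329)
8: [1,0.80,1.14]  -> th -155 (0.4897,0.2443)
9: [1,0.36,1.34]  -> th -175 (0.4862,0.2577)
10: [1,-0.12,1.38]  -> th -195 (0.4874,0.2716)
11: [1,-0.59,1.26]  -> th -215 (0.4932,0.2841)
12: [1,-0.98,0.98]  -> th -235 (0.5031,0.2940)
13: [1,-1.26,0.59]  -> th -255 (0.5156,0.2998)
14: [1,-1.38,0.12]  -> th -275 (0.5295,0.3010)
15: [1,-1.34,-0.36]  -> th -295 (0.5429,0.2975)
16: [1,-1.14,-0.80]  -> th -315 (0.5543,0.2895)
17: [1,-0.80,-1.14]  -> th -335 (0.5623,0.2781)
```

```bash
python3 -m crank '[[1,-0.36,-1.34,0,0,0,0],[1,0.12,-1.38,0,0,0,0],[1,0.59,-1.26,0,0,0,0],[1,0.98,-0.98,0,0,0,0]]'; python3 -m crank '[[1,1.26,-0.59,0,0,0,0],[1,1.38,-0.12,0,0,0,0],[1,1.34,0.36,0,0,0,0],[1,1.14,0.80,0,0,0,0],[1,0.80,1.14,0,0,0,0]]';  python3 -m crank '[[1,0.36,1.34,0,0,0,0],[1,-0.12,1.38,0,0,0,0],[1,-0.59,1.26,0,0,0,0],[1,-0.98,0.98,0,0,0,0]]';  python3 -m crank '[[1,-1.26,0.59,0,0,0,0],[1,-1.38,0.12,0,0,0,0],[1,-1.34,-0.36,0,0,0,0],[1,-1.14,-0.80,0,0,0,0],[1,-0.80,-1.14,0,0,0,0]]'; python3 - <<'E'
from h import *
st();c=read_camera("scene");save(c,"s7")
im=cv2.resize(c["color"][130:310,210:400],None,fx=4,fy=3.3,interpolation=cv2.INTER_CUBIC); cv2.imwrite("pics/s7z.png",im[:,:,::-1])
E
```

```text
time: 11.5
eef_pos: [0.549, 0.2298, 0.1612]
tcp_rot: [0.0, 1.0, 0.002, 0.001]
contact_force: [1.8, 5.2, -1.3]
opening: 0.257
time: 12.0
eef_pos: [0.4903, 0.2438, 0.162]
tcp_rot: [-0.0, 1.0, -0.001, 0.003]
contact_force: [5.0, -2.6, -1.8]
opening: 0.255
time: 12.4
eef_pos: [0.5008, 0.2939, 0.1602]
tcp_rot: [-0.001, 1.0, -0.003, -0.003]
contact_force: [-1.0, -6.6, 1.4]
opening: 0.255
time: 12.9
eef_pos: [0.5601, 0.2807, 0.1602]
tcp_rot: [-0.0, 1.0, 0.002, -0.003]
contact_force: [-3.2, 2.8, 0.8]
opening: 0.25
t 12.9 pos [0.5601 0.2807 0.1602] rot [-2.0e-04  1.0e+00  1.9e-03 -3.1e-03] F [-3.23  2.81  0.75] T [0.846 0.69  0.047] op 0.25 q [ 0.301  0.267  1.769  0.006  1.111 -1.273]
```

View pics/s7z.png

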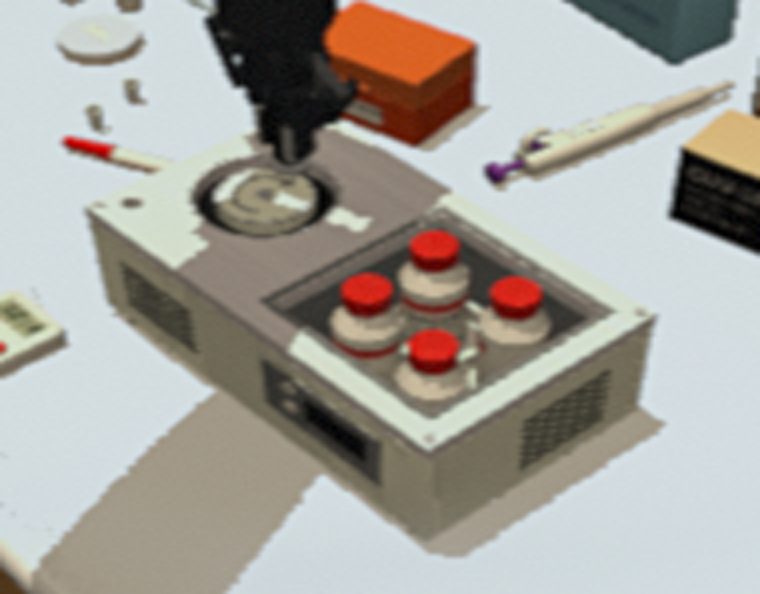

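```bash
python3 -m crank '[[1,-0.36,-1.34,0,0,0,0],[1,0.12,-1.38,0,0,0,0],[1,0.59,-1.26,0,0,0,0],[1,0.98,-0.98,0,0,0,0]]'; python3 -m crank '[[1,1.26,-0.59,0,0,0,0],[1,1.38,-0.12,0,0,0,0],[1,1.34,0.36,0,0,0,0],[1,1.14,0.80,0,0,0,0],[1,0.80,1.14,0,0,0,0]]';  python3 -m crank '[[1,0.36,1.34,0,0,0,0],[1,-0.12,1.38,0,0,0,0],[1,-0.59,1.26,0,0,0,0],[1,-0.98,0.98,0,0,0,0]]';  python3 -m crank '[[1,-1.26,0.59,0,0,0,0],[1,-1.38,0.12,0,0,0,0],[1,-1.34,-0.36,0,0,0,0],[1,-1.14,-0.80,0,0,0,0],[1,-0.80,-1.14,0,0,0,0]]'
```

```text
time: 13.35
eef_pos: [0.5487, 0.2301, 0.1608]
tcp_rot: [0.0, 1.0, 0.002, 0.001]
contact_force: [2.1, 5.8, -1.4]
opening: 0.251
time: 13.85
eef_pos: [0.4899, 0.2442, 0.1617]
tcp_rot: [-0.0, 1.0, -0.001, 0.002]
contact_force: [5.3, -3.0, -1.3]
opening: 0.251
time: 14.25
eef_pos: [0.5005, 0.2936, 0.1601]
tcp_rot: [-0.001, 1.0, -0.003, -0.003]
contact_force: [-2.2, -6.3, 2.3]
opening: 0.256
time: 14.75
eef_pos: [0.56, 0.2807, 0.1602]
tcp_rot: [-0.0, 1.0, 0.002, -0.003]
contact_force: [-3.3, 3.4, -0.2]
opening: 0.256
```

```bash
python3 -m crank '[[1,-0.36,-1.34,0,0,0,0],[1,0.12,-1.38,0,0,0,0],[1,0.59,-1.26,0,0,0,0],[1,0.98,-0.98,0,0,0,0]]'; python3 -m crank '[[1,1.26,-0.59,0,0,0,0],[1,1.38,-0.12,0,0,0,0],[1,1.34,0.36,0,0,0,0],[1,1.14,0.80,0,0,0,0],[1,0.80,1.14,0,0,0,0]]';  python3 -m crank '[[1,0.36,1.34,0,0,0,0],[1,-0.12,1.38,0,0,0,0],[1,-0.59,1.26,0,0,0,0],[1,-0.98,0.98,0,0,0,0]]';  python3 -m crank '[[1,-1.26,0.59,0,0,0,0],[1,-1.38,0.12,0,0,0,0],[1,-1.34,-0.36,0,0,0,0],[1,-1.14,-0.80,0,0,0,0],[1,-0.80,-1.14,0,0,0,0]]'; python3 - <<'E'
from h import *
st();c=read_camera("scene");save(c,"s8")
im=cv2.resize(c["color"][130:310,210:400],None,fx=4,fy=3.3,interpolation=cv2.INTER_CUBIC); cv2.imwrite("pics/s8z.png",im[:,:,::-1])
E
```

```text
time: 15.15
eef_pos: [0.5485, 0.2301, 0.1607]
tcp_rot: [0.0, 1.0, 0.002, 0.001]
contact_force: [2.1, 5.1, -1.0]
opening: 0.257
time: 15.65
eef_pos: [0.4898, 0.2443, 0.1616]
tcp_rot: [-0.001, 1.0, -0.001, 0.002]
contact_force: [5.5, -2.6, -2.1]
opening: 0.255
time: 16.05
eef_pos: [0.5004, 0.2935, 0.1601]
tcp_rot: [-0.001, 1.0, -0.003, -0.003]
contact_force: [-1.2, -5.0, 2.2]
opening: 0.256
time: 16.55
eef_pos: [0.5598, 0.2807, 0.1602]
tcp_rot: [-0.0, 1.0, 0.002, -0.003]
contact_force: [-2.9, 4.4, 1.4]
opening: 0.258
t 16.55 pos [0.5598 0.2807 0.1602] rot [-3.0e-04  1.0e+00  1.6e-03 -3.0e-03] F [-2.91  4.45  1.38] T [0.866 0.601 0.032] op 0.2575 q [ 0.301  0.266  1.77   0.005  1.111 -1.273]
```

View pics/s8z.png

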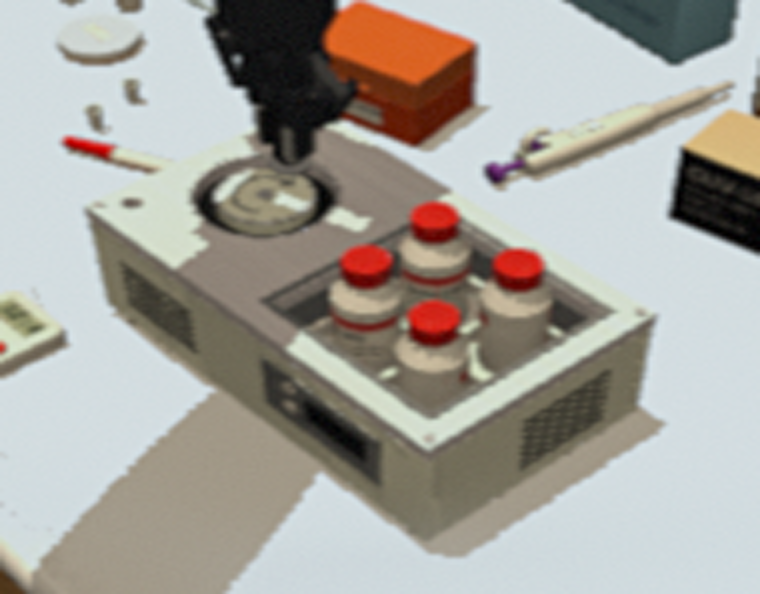

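```bash
python3 -m crank '[[1,-0.36,-1.34,0,0,0,0],[1,0.12,-1.38,0,0,0,0],[1,0.59,-1.26,0,0,0,0],[1,0.98,-0.98,0,0,0,0]]'; python3 -m crank '[[1,1.26,-0.59,0,0,0,0],[1,1.38,-0.12,0,0,0,0],[1,1.34,0.36,0,0,0,0],[1,1.14,0.80,0,0,0,0],[1,0.80,1.14,0,0,0,0]]';  python3 -m crank '[[1,0.36,1.34,0,0,0,0],[1,-0.12,1.38,0,0,0,0],[1,-0.59,1.26,0,0,0,0],[1,-0.98,0.98,0,0,0,0]]';  python3 -m crank '[[1,-1.26,0.59,0,0,0,0],[1,-1.38,0.12,0,0,0,0],[1,-1.34,-0.36,0,0,0,0],[1,-1.14,-0.80,0,0,0,0],[1,-0.80,-1.14,0,0,0,0]]'
```

```text
time: 17.0
eef_pos: [0.5484, 0.2301, 0.1608]
tcp_rot: [0.0, 1.0, 0.002, 0.001]
contact_force: [1.7, 5.4, -1.3]
opening: 0.257
time: 17.5
eef_pos: [0.4899, 0.2442, 0.1616]
tcp_rot: [-0.001, 1.0, -0.001, 0.002]
contact_force: [4.4, -2.4, -1.2]
opening: 0.254
time: 17.9
eef_pos: [0.5004, 0.2935, 0.1602]
tcp_rot: [-0.001, 1.0, -0.003, -0.003]
contact_force: [-1.8, -6.1, 2.2]
opening: 0.249
time: 18.4
eef_pos: [0.5599, 0.2806, 0.1602]
tcp_rot: [-0.0, 1.0, 0.002, -0.003]
contact_force: [-3.3, 4.4, 0.6]
opening: 0.252
```

```bash
python3 -m crank '[[1,-0.36,-1.34,0,0,0,0],[1,0.12,-1.38,0,0,0,0],[1,0.59,-1.26,0,0,0,0],[1,0.98,-0.98,0,0,0,0]]'; python3 -m crank '[[1,1.26,-0.59,0,0,0,0],[1,1.38,-0.12,0,0,0,0],[1,1.34,0.36,0,0,0,0],[1,1.14,0.80,0,0,0,0],[1,0.80,1.14,0,0,0,0]]';  python3 -m crank '[[1,0.36,1.34,0,0,0,0],[1,-0.12,1.38,0,0,0,0],[1,-0.59,1.26,0,0,0,0],[1,-0.98,0.98,0,0,0,0]]';  python3 -m crank '[[1,-1.26,0.59,0,0,0,0],[1,-1.38,0.12,0,0,0,0],[1,-1.34,-0.36,0,0,0,0],[1,-1.14,-0.80,0,0,0,0],[1,-0.80,-1.14,0,0,0,0]]'; python3 - <<'E'
from h import *
st();c=read_camera("scene");save(c,"s9")
im=cv2.resize(c["color"][130:310,210:400],None,fx=4,fy=3.3,interpolation=cv2.INTER_CUBIC); cv2.imwrite("pics/s9z.png",im[:,:,::-1])
E
```

```text
time: 18.8
eef_pos: [0.5484, 0.23, 0.1607]
tcp_rot: [0.0, 1.0, 0.002, 0.0]
contact_force: [1.8, 5.9, -1.5]
opening: 0.254
time: 19.3
eef_pos: [0.4899, 0.2442, 0.1615]
tcp_rot: [-0.001, 1.0, -0.001, 0.002]
contact_force: [5.7, -1.4, -1.4]
opening: 0.256
time: 19.7
eef_pos: [0.5005, 0.2936, 0.1602]
tcp_rot: [-0.001, 1.0, -0.003, -0.003]
contact_force: [-1.9, -5.0, 2.3]
opening: 0.25
time: 20.2
eef_pos: [0.5599, 0.2807, 0.1602]
tcp_rot: [-0.0, 1.0, 0.002, -0.003]
contact_force: [-3.3, 4.8, 0.7]
opening: 0.254
t 20.2 pos [0.5599 0.2807 0.1602] rot [-3.0e-04  1.0e+00  1.6e-03 -3.0e-03] F [-3.31  4.81  0.7 ] T [ 0.886  0.615 -0.041] op 0.2541 q [ 0.301  0.266  1.77   0.005  1.111 -1.273]
```

View pics/s9z.png

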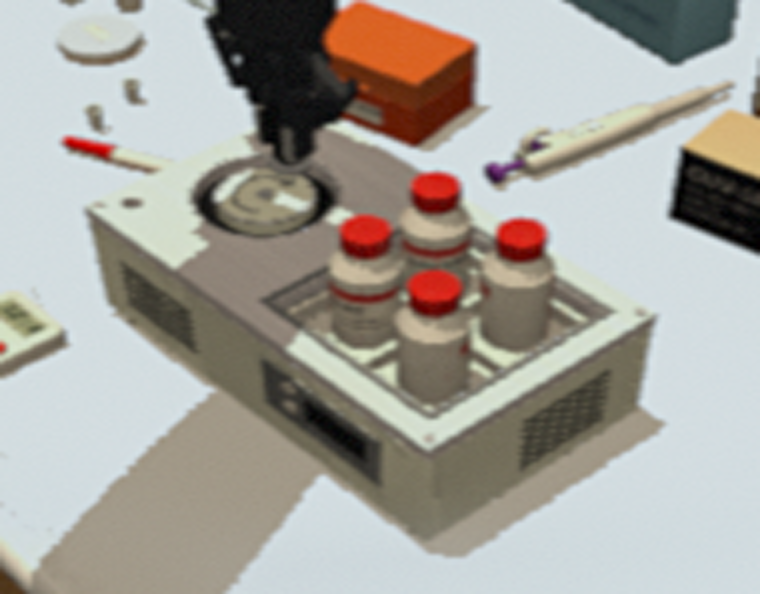

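```bash
python3 -m crank '[[1,-0.36,-1.34,0,0,0,0],[1,0.12,-1.38,0,0,0,0],[1,0.59,-1.26,0,0,0,0],[1,0.98,-0.98,0,0,0,0]]'; python3 -m crank '[[1,1.26,-0.59,0,0,0,0],[1,1.38,-0.12,0,0,0,0],[1,1.34,0.36,0,0,0,0],[1,1.14,0.80,0,0,0,0],[1,0.80,1.14,0,0,0,0]]';  python3 -m crank '[[1,0.36,1.34,0,0,0,0],[1,-0.12,1.38,0,0,0,0],[1,-0.59,1.26,0,0,0,0],[1,-0.98,0.98,0,0,0,0]]';  python3 -m crank '[[1,-1.26,0.59,0,0,0,0],[1,0,0,0,0,0,0],[1,0,0,0,0,0,0]]'; python3 - <<'E'
from h import *
st();c=read_camera("scene");save(c,"s10")
im=cv2.resize(c["color"][200:300,270:390],None,fx=6.6,fy=6,interpolation=cv2.INTER_CUBIC); cv2.imwrite("pics/s10z.png",im[:,:,::-1])
c=read_camera("wrist");save(c,"w10")
E
```

```text
time: 20.65
eef_pos: [0.5484, 0.23, 0.1608]
tcp_rot: [0.0, 1.0, 0.002, 0.001]
contact_force: [1.7, 6.5, -1.3]
opening: 0.254
time: 21.15
eef_pos: [0.49, 0.244, 0.1616]
tcp_rot: [-0.001, 1.0, -0.001, 0.002]
contact_force: [5.9, -3.4, 0.8]
opening: 0.254
time: 21.55
eef_pos: [0.5005, 0.2935, 0.1601]
tcp_rot: [-0.001, 1.0, -0.003, -0.003]
contact_force: [-2.3, -5.8, 2.5]
opening: 0.254
time: 21.85
eef_pos: [0.5144, 0.3005, 0.1603]
tcp_rot: [-0.0, 1.0, -0.0, -0.001]
contact_force: [0.1, 0.3, -0.2]
opening: 0.253
t 21.85 pos [0.5144 0.3005 0.1603] rot [-4.e-04  1.e+00 -2.e-04 -6.e-04] F [ 0.1   0.27 -0.16] T [ 0.044 -0.048  0.046] op 0.2533 q [ 0.358  0.201  1.848  0.     1.094 -1.213]
```

View pics/s10z.png

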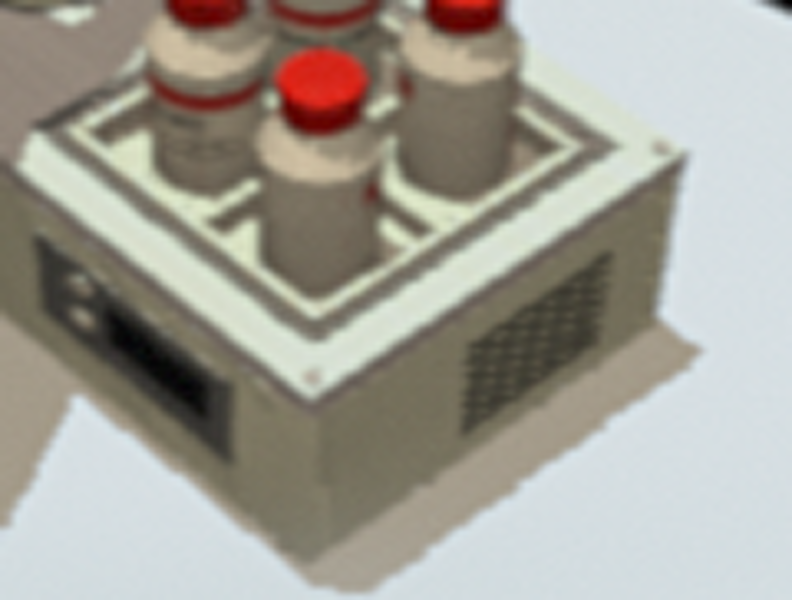

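View pics/w10.png

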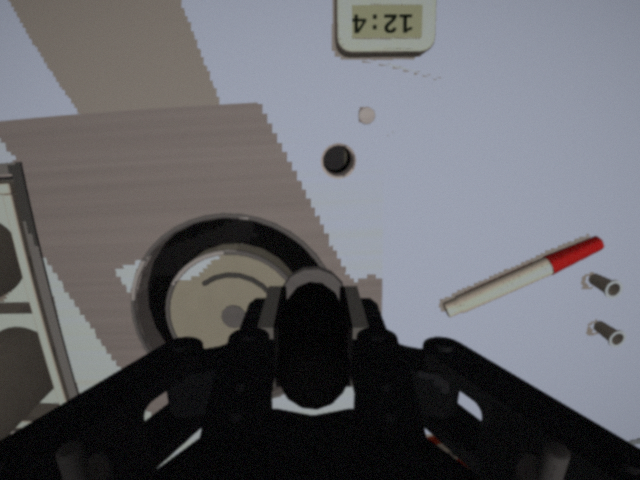

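The rim looks level with the deck in the scene zoom. I'll unplug and compare the hole's angle with the start picture w5.

```bash
python3 -m crank '[[1,-0.1,0,-1,0,0,0],[1,0,0,-1.5,0,0,0],[1,0,0,-1.5,0,0,0],[1,0,0,-1.3,0,0,0],[1,0,0,0,0,0,0]]'; python3 -m crank '[[1,0,0,0,0,0,0],[1,0,0,0,0,0,0]]'; python3 - <<'E'
from h import *
st();c=read_camera("wrist");save(c,"w11")
e=np.clip(c["color"].astype(float)*4,0,255).astype(np.uint8)
im=cv2.resize(e[180:360,160:360],None,fx=4,fy=3.3,interpolation=cv2.INTER_CUBIC); cv2.imwrite("pics/w11e.png",im[:,:,::-1])
print("stow",onz(c,(333.5,151.5),.125))
E
```

```text
time: 22.45
eef_pos: [0.5176, 0.3011, 0.218]
tcp_rot: [-0.0, 1.0, 0.001, 0.003]
contact_force: [0.3, -0.5, -0.9]
opening: 0.253
time: 22.65
eef_pos: [0.5155, 0.3002, 0.2131]
tcp_rot: [-0.0, 1.0, -0.0, -0.001]
contact_force: [0.1, -0.0, -0.6]
opening: 0.256
t 22.65 pos [0.5155 0.3002 0.2131] rot [-3.e-04  1.e+00 -2.e-04 -7.e-04] F [ 0.11 -0.01 -0.64] T [ 0.026  0.016 -0.001] op 0.2562 q [ 0.357  0.147  1.807  0.     1.189 -1.214]
stow [0.45682687 0.31109394 0.125     ]
```

View pics/w11e.png

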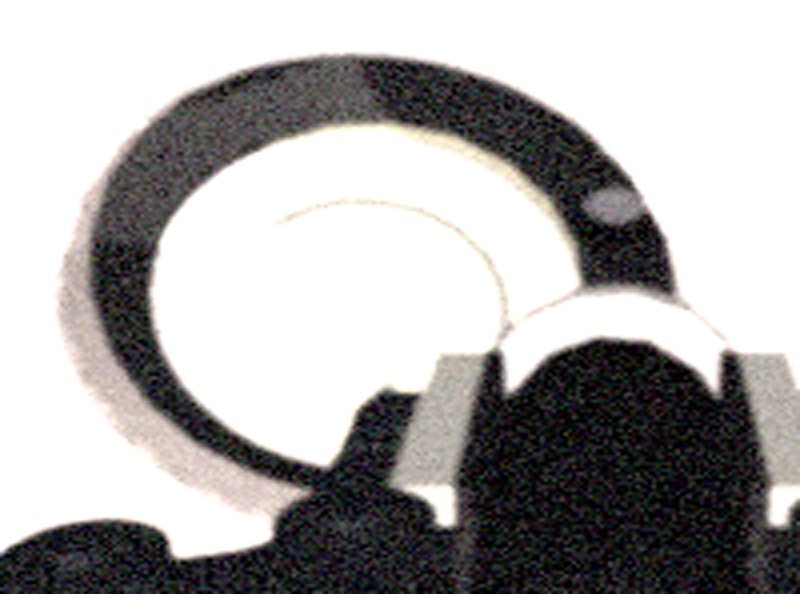

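View pics/w11.png

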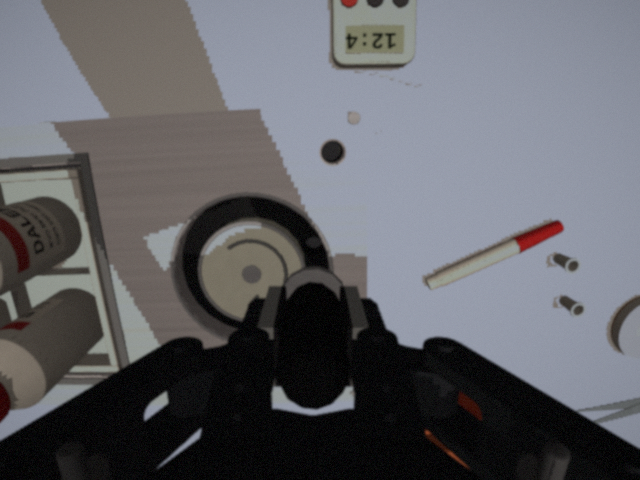

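The hole is back at almost the same spot (about 2 px off, under 2°), so six turns are done. Now I'll restow the handle.

```bash
python3 -m crank '[[1,2.1,0.3,0,0,0,0],[1,2.1,0.3,0,0,0,0],[1,2.0,0.3,0,0,0,0],[1,0,0,0,0,0,0],[1,0,0,0,0,0,0]]'; python3 -m crank '[[1,0,0,0,0,0,0],[1,0,0,0,0,0,0],[1,0,0,0,0,0,0]]'; python3 - <<'E'
from h import *
st();c=read_camera("wrist");save(c,"w12");s=read_camera("scene")
im=cv2.resize(s["color"][130:220,200:310],None,fx=7,fy=6.6,interpolation=cv2.INTER_CUBIC); cv2.imwrite("pics/s12z.png",im[:,:,::-1])
E
```

```text
time: 23.2
eef_pos: [0.4539, 0.3094, 0.2134]
tcp_rot: [-0.001, 1.0, -0.0, -0.0]
contact_force: [-0.3, -0.3, -0.7]
opening: 0.255
time: 23.5
eef_pos: [0.4546, 0.3092, 0.2138]
tcp_rot: [0.0, 1.0, -0.0, 0.0]
contact_force: [-0.2, -0.0, -0.8]
opening: 0.254
t 23.5 pos [0.4546 0.3092 0.2138] rot [ 1.e-04  1.e+00 -0.e+00  0.e+00] F [-0.24 -0.01 -0.84] T [ 0.03   0.065 -0.044] op 0.254 q [ 0.413  0.043  1.918 -0.     1.181 -1.158]
```

View pics/s12z.png

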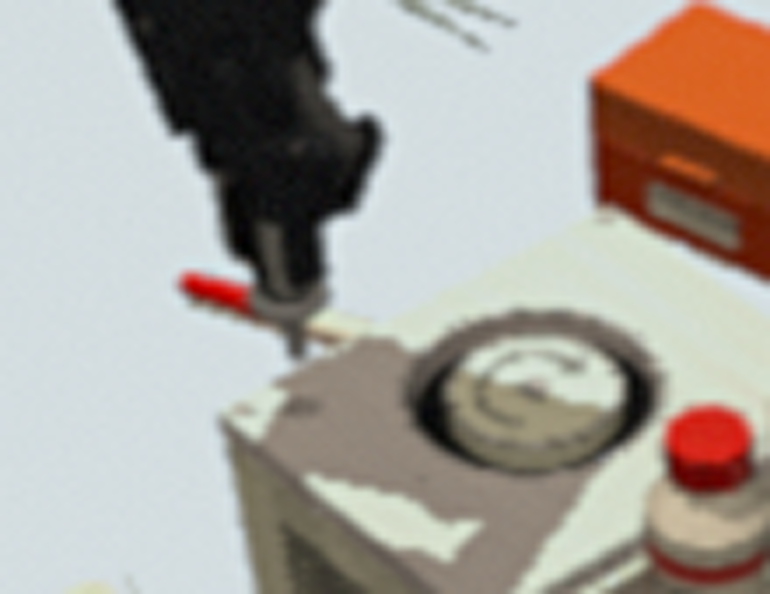

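```bash
python3 -m crank '[[1,0.1,0.03,0.8,0,0,0],[1,0,0,0.8,0,0,0],[1,0,0,0.8,0,0,0],[1,0,0,0.4,0,0,0],[1,0,0,0,0,0,0]]'; python3 -c "
from h import *
st()"
```

```text
time: 24.1
eef_pos: [0.4523, 0.3094, 0.1844]
tcp_rot: [-0.0, 1.0, -0.0, -0.001]
contact_force: [0.3, 0.1, -1.7]
opening: 0.253
t 24.1 pos [0.4523 0.3094 0.1844] rot [-3.0e-04  1.0e+00 -5.0e-04 -1.1e-03] F [ 0.34  0.11 -1.75] T [-0.052 -0.03  -0.056] op 0.2532 q [ 0.415  0.071  1.945 -0.     1.127 -1.157]
```

```bash
python3 -m crank '[[1,0,0,0.5,0,0,0],[1,0,0,0.5,0,0,0],[1,0,0,0.5,0,0,0],[1,0,0,0,0,0,0]]'; python3 -m crank '[[1,0,0,0.5,0,0,0],[1,0,0,0.4,0,0,0],[1,0,0,0.2,0,0,0],[1,0,0,0,0,0,0],[1,0,0,0,0,0,0]]'; python3 -c "
from h import *
st()"
```

```text
time: 24.5
eef_pos: [0.4526, 0.3096, 0.1699]
tcp_rot: [-0.0, 1.0, -0.0, -0.001]
contact_force: [0.4, -0.2, -1.7]
opening: 0.255
time: 25.0
eef_pos: [0.453, 0.3097, 0.1598]
tcp_rot: [-0.0, 1.0, -0.0, 0.0]
contact_force: [0.2, 0.1, -0.9]
opening: 0.26
t 25.0 pos [0.453  0.3097 0.1598] rot [-3.e-04  1.e+00 -0.e+00  0.e+00] F [ 0.18  0.11 -0.91] T [ 0.034  0.    -0.001] op 0.2596 q [ 0.415  0.101  1.962 -0.     1.078 -1.157]
```

Nearly home. I'll press the last part until the collar takes force.

```bash
python3 -m crank '[[1,0,0,0.15,0,0,0],[1,0,0,0.1,0,0,0],[1,0,0,0,0,0,0],[1,0,0,0,0,0,0]]'; python3 -c "
from h import *
st()"
```

```text
time: 25.4
eef_pos: [0.4533, 0.3098, 0.1592]
tcp_rot: [-0.0, 1.0, -0.0, 0.0]
contact_force: [-2.5, -0.8, 6.1]
opening: 0.25
t 25.4 pos [0.4533 0.3098 0.1592] rot [-3.e-04  1.e+00 -0.e+00  2.e-04] F [-2.5  -0.84  6.08] T [-0.366  0.536  0.013] op 0.2497 q [ 0.415  0.102  1.962 -0.     1.077 -1.156]
```

```bash
python3 -m crank '[[0.2,0,0,0,0,0,0],[0,0,0,0,0,0,0],[0,0,0,0,0,0,0],[0,0,0,0,0,0,0]]' 60; python3 -m crank '[[0,0,0,-2,0,0,0],[0,0,0,-3,0,0,0],[0,0,0,-4,0,0,0],[0,0,0,-4,0,0,0],[0,0,0,-3,0,0,0]]';python3 -m crank '[[0,0,0,0,0,0,0],[0,0,0,0,0,0,0]]'; python3 - <<'E'
from h import *
st();c=read_camera("wrist");save(c,"w13");s=read_camera("scene");t=read_camera("top");save(s,"s13");save(t,"t13")
im=cv2.resize(s["color"][150:300,220:390],None,fx=4.5,fy=4,interpolation=cv2.INTER_CUBIC); cv2.imwrite("pics/s13z.png",im[:,:,::-1])
E
```

```text
time: 25.8
eef_pos: [0.4529, 0.3096, 0.1571]
tcp_rot: [-0.0, 1.0, -0.0, -0.0]
contact_force: [-0.0, 0.1, 0.3]
opening: 0.497
time: 26.3
eef_pos: [0.4534, 0.3099, 0.3202]
tcp_rot: [-0.0, 1.0, 0.001, 0.001]
contact_force: [0.0, -0.4, 0.6]
opening: 0.497
time: 26.5
eef_pos: [0.4532, 0.3097, 0.3177]
tcp_rot: [-0.0, 1.0, 0.0, 0.001]
contact_force: [-0.2, -0.4, -0.3]
opening: 0.497
t 26.5 pos [0.4532 0.3097 0.3177] rot [-3.e-04  1.e+00  3.e-04  6.e-04] F [-0.18 -0.37 -0.25] T [0.029 0.032 0.015] op 0.4973 q [ 0.415 -0.041  1.81   0.     1.371 -1.157]
```

View pics/s13z.png

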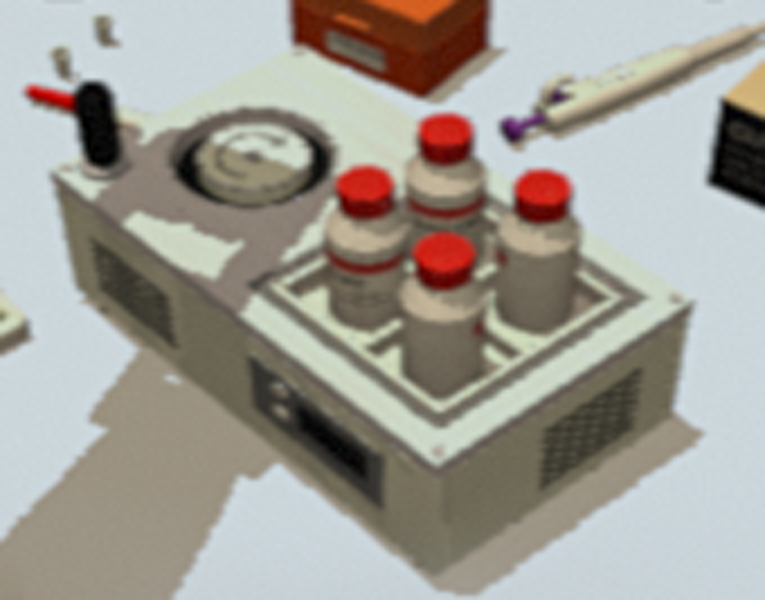

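View pics/w13.png

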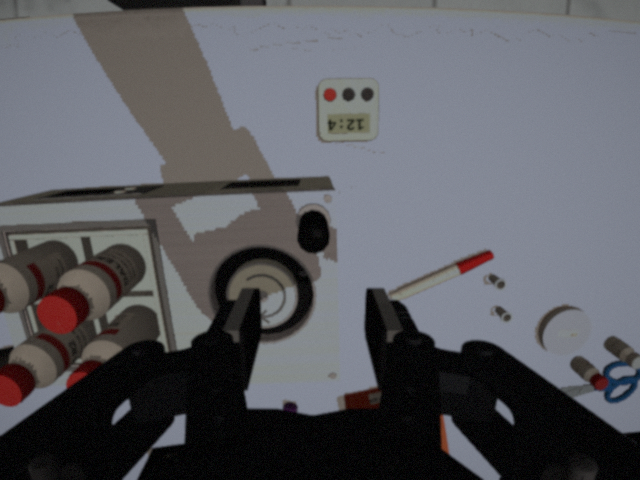

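View pics/t13.png

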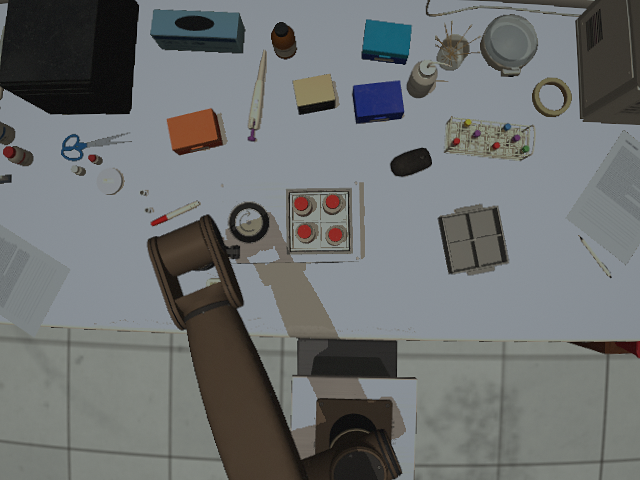

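The handle is stowed, with its collar on the deck, and the lift rim is flush. Next I'll locate the caps and the carrier.

```bash
cat > caps.py <<'E'
from h import *
def red(c,roi):
    x0,x1,y0,y1=roi; im=c["color"].astype(int); m=((im[...,0]>110)&(im[...,1]<80)&(im[...,2]<80)).astype(np.uint8)
    k=np.zeros_like(m);k[y0:y1,x0:x1]=1;m*=k
    n,l,s,ce=cv2.connectedComponentsWithStats(m)
    return [(ce[i],s[i]) for i in range(1,n) if s[i,4]>25]
if __name__=="__main__":
    t=read_camera("top");s=read_camera("scene")
    for n,c,roi,z in (("top",t,(285,355,185,255),.208),("scene",s,(290,400,150,260),.206)):
        for ce,b in red(c,roi):
            cx,cy=b[0]+(b[2]-1)/2,b[1]+(b[3]-1)/2
            print(n,b,np.round(onz(c,(cx,cy),z),4))
E
python3 caps.py; python3 - <<'E'
from h import *
t=read_camera("top");s=read_camera("scene")
print("rim/well corners top", [np.round(onz(t,p,.125)[:2],4).tolist() for p in ((286.5,188.5),(351.5,188),(352.5,254),(287,254.5))])
for n,c in (("top",t),("scene",s)):
    for k in place_of("lift_rim",n)[:1]: print(n,k,onz(c,k["location"],.125))
    for k in place_of("carrier",n)[:1]: print(n,k,onz(c,k["location"],.0))
    for k in trace("carrier",n)[:1]:
        m=k["pixels"].astype(np.uint8); cs,_=cv2.findContours(m,cv2.RETR_EXTERNAL,2); q=max(cs,key=cv2.contourArea); print(n,cv2.minAreaRect(q), k["location"])
im=cv2.resize(s["color"][300:420,365:485],None,fx=6,fy=5,interpolation=cv2.INTER_CUBIC); cv2.imwrite("pics/sc_car.png",im[:,:,::-1])
im=cv2.resize(t["color"][195:285,430:520],None,fx=6,fy=6,interpolation=cv2.INTER_CUBIC); cv2.imwrite("pics/t_car.png",im[:,:,::-1])
E
```

```text
top [326 195  13  13 141] [0.5711 0.0682 0.208 ]
top [294 197  14  13 142] [0.5651 0.1376 0.208 ]
top [298 225  13  13 142] [0.5034 0.1283 0.208 ]
top [328 228  14  14 145] [0.4972 0.0611 0.208 ]
scene [300 150  22   6  27] [0.6277 0.2425 0.206 ]
scene [313 179  12   9  82] [0.5673 0.1404 0.206 ]
scene [295 192  12   9  90] [0.506  0.1328 0.206 ]
scene [335 193  11   9  86] [0.574  0.0717 0.206 ]
scene [311 207  15  12 128] [0.5022 0.0661 0.206 ]
rim/well corners top [[0.6068, 0.1755], [0.6114, 0.0231], [0.4569, 0.0175], [0.4521, 0.1701]]
top {'location': [321.0, 222.7], 'p': 0.73} [0.52824206 0.09258987 0.125     ]
top {'location': [467.6, 238.8], 'p': 0.65} [ 0.50454935 -0.28025139  0.        ]
top ((473.0577087402344, 239.78846740722656), (68.2484130859375, 61.776588439941406), 78.69007110595703) [473.0, 240.0]
scene {'location': [318.3, 224.4], 'p': 0.71} [0.52920785 0.09503007 0.125     ]
scene {'location': [422.8, 367.5], 'p': 0.7} [ 0.50339119 -0.28882852  0.        ]
scene ((424.944091796875, 361.11456298828125), (76.06187438964844, 76.28715515136719), 32.34744644165039) [423.1, 361.0]
```

View pics/sc_car.png

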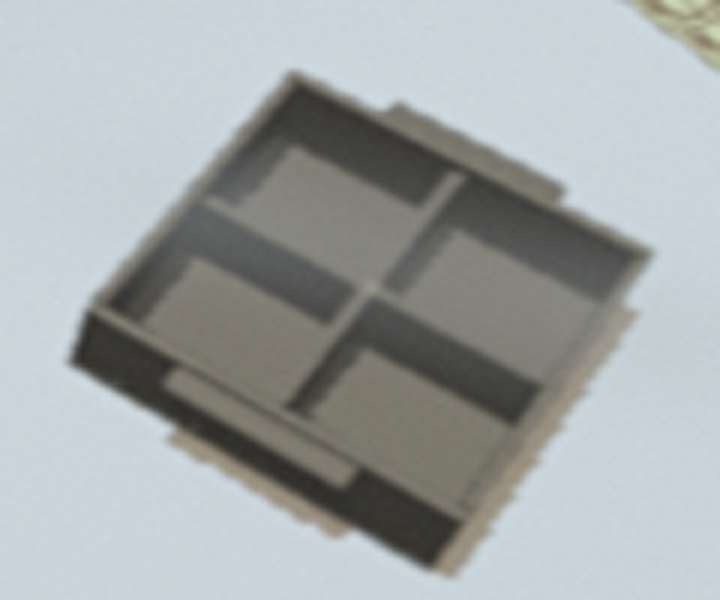

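View pics/t_car.png

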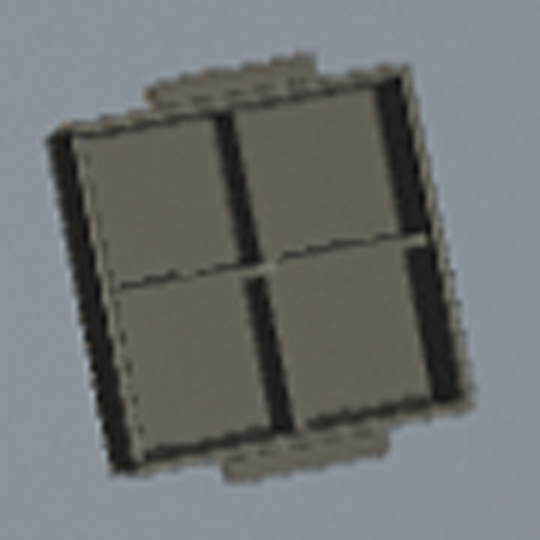

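```bash
python3 - <<'E'
from h import *
t=read_camera("top");s=read_camera("scene");st()
T=lambda a:(a[0]/6+430,a[1]/6+195); S=lambda a:(a[0]/6+365,a[1]/5+300)
for n,c,f,pts in (("top",t,T,((262,266),(405,68),(470,405),(122,470),(50,130))),("scene",s,S,((370,287),(648,252),(465,515),(95,312),(295,75)))):
    P=np.array([onz(c,f(p),.055)[:2] for p in pts]); print(n,P.round(4).tolist(),P[1:].mean(0).round(4))
    d=P[1:]-np.roll(P[1:],1,axis=0); print(np.degrees(np.arctan2(d[:,1],d[:,0])).round(1),np.linalg.norm(d,axis=1).round(4))
E
```

```text
t 27.25 pos [0.453  0.3097 0.3174] rot [-3.e-04  1.e+00  0.e+00  0.e+00] F [-0.73 -0.41 -0.25] T [-0.005 -0.002  0.012] op 0.5022 q [ 0.415 -0.04   1.81   0.     1.372 -1.157]
top [[0.5009, -0.2833], [0.5841, -0.3429], [0.4455, -0.3716], [0.4162, -0.2262], [0.5547, -0.1944]] [ 0.5001 -0.2838]
[ -78.8 -168.3  101.4   13. ] [0.1514 0.1415 0.1483 0.1421]
scene [[0.499, -0.2894], [0.5863, -0.3423], [0.4487, -0.3718], [0.4178, -0.2355], [0.5566, -0.2044]] [ 0.5023 -0.2885]
[ -77.8 -167.9  102.8   12.6] [0.141  0.1407 0.1397 0.1423]
```

```bash
python3 -m crank '[[-0.6,-2.26,-3.42,0,0,0,0],[-0.6,-2.26,-3.42,0,0,0,0],[-0.6,-2.26,-3.42,0,0,0,0],[-0.6,-2.26,-3.42,0,0,0,0],[-0.6,-2.26,-3.42,0,0,0,0]]'; python3 -m crank '[[-0.6,0,0,0.5,0,0,8.59],[-0.6,0,0,0.5,0,0,8.59],[-0.6,0,0,0.5,0,0,8.59],[-0.6,0,0,0.5,0,0,8.59],[-0.6,0,0,0.5,0,0,8.59]]'; python3 -m crank '[[-0.6,0,0,0,0,0,0],[-0.6,0,0,0,0,0,0]]'; python3 - <<'E'
from h import *
s=st();c=read_camera("wrist");save(c,"w14")
M=R.from_quat(s["tcp_rot"]).as_matrix(); print(np.round(M[:,0],3),np.degrees(np.arctan2(M[1,0],M[0,0])))
E
```

```text
time: 27.75
eef_pos: [0.5668, 0.1373, 0.3175]
tcp_rot: [-0.0, 1.0, 0.0, 0.0]
contact_force: [-0.1, 0.8, 0.0]
opening: 0.799
time: 28.25
eef_pos: [0.5662, 0.1386, 0.2922]
tcp_rot: [0.369, 0.93, 0.0, 0.0]
contact_force: [-0.2, -0.4, 0.6]
opening: 0.8
time: 28.45
eef_pos: [0.5661, 0.1388, 0.2924]
tcp_rot: [0.364, 0.931, -0.0, -0.0]
contact_force: [0.3, 0.0, -0.0]
opening: 0.8
t 28.45 pos [0.5661 0.1388 0.2924] rot [ 0.3644  0.9313 -0.     -0.    ] F [ 0.28  0.04 -0.03] T [-0.015 -0.007 -0.016] op 0.8005 q [ 0.066  0.053  1.761  0.     1.327 -0.759]
[-0.734  0.679  0.   ] 137.26171878784893
```

View pics/w14.png

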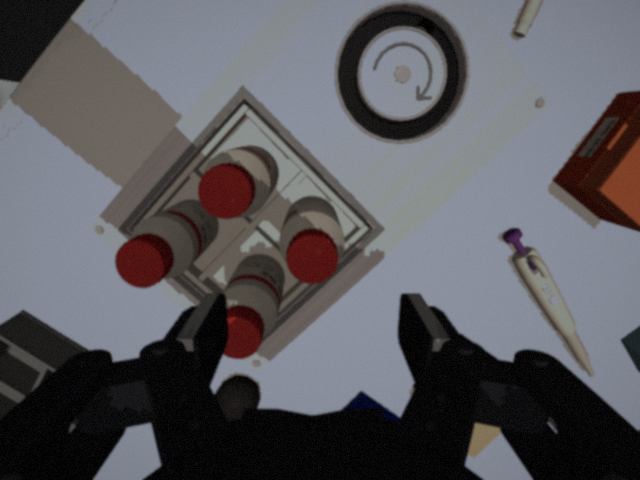

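Bottle B's cap is at (312,257), and the other three are at (226,190), (145,260) and (242,332). Measuring from the wrist view.

```bash
python3 - <<'E'
from caps import *
c=read_camera("wrist")
im=c["color"].astype(int); m=((im[...,0]>70)&(im[...,1]<50)&(im[...,2]<50)).astype(np.uint8)
n,l,s,ce=cv2.connectedComponentsWithStats(m)
for i in range(1,n):
    if s[i,4]>900: print(s[i],ce[i].round(0),onz(c,ce[i],.211).round(4))
print("stow",onz(c,(0,0),.125)[:2], "hub",onz(c,(402,74),.125).round(4))
E
```

```text
[ 198  165   53   54 2176] [224. 192.] [0.5058 0.128  0.211 ]
[ 286  235   52   49 1938] [311. 258.] [0.5674 0.1371 0.211 ]
[ 116  240   47   47 1678] [139. 263.] [0.5006 0.0602 0.211 ]
[ 224  314   36   44 1105] [241. 337.] [0.5757 0.0699 0.211 ]
stow [0.28260773 0.08373558] hub [0.5294 0.2622 0.125 ]
```

```bash
python3 -m crank '[[-0.6,-0.06,-0.2,3,0,0,0],[-0.6,0,0,3,0,0,0],[-0.6,0,0,3,0,0,0],[-0.6,0,0,2.2,0,0,0],[-0.6,0,0,0,0,0,0]]'; python3 -m crank '[[-0.6,0,0,0,0,0,0],[1,0,0,0,0,0,0],[1,0,0,0,0,0,0],[1,0,0,0,0,0,0],[1,0,0,0,0,0,0]]' 50;  python3 -m crank '[[1,0,0,0,0,0,0],[1,0,0,0,0,0,0]]'; python3 - <<'E'
from h import *
s=st();c=read_camera("wrist");save(c,"w15")
c=read_camera("scene");im=cv2.resize(c["color"][130:300,220:390],None,fx=4.5,fy=3.5,interpolation=cv2.INTER_CUBIC); cv2.imwrite("pics/s15z.png",im[:,:,::-1])
E
```

```text
time: 29.05
eef_pos: [0.5629, 0.1367, 0.1765]
tcp_rot: [0.365, 0.931, -0.002, -0.003]
contact_force: [0.3, -0.0, -0.2]
opening: 0.799
time: 29.55
eef_pos: [0.5668, 0.137, 0.183]
tcp_rot: [0.366, 0.931, 0.001, 0.002]
contact_force: [0.6, 0.2, 6.0]
opening: 0.485
time: 29.75
eef_pos: [0.5668, 0.137, 0.183]
tcp_rot: [0.366, 0.931, 0.001, 0.002]
contact_force: [0.1, 0.7, 5.8]
opening: 0.484
t 29.75 pos [0.5668 0.137  0.183 ] rot [0.3658 0.9307 0.0011 0.0023] F [0.1  0.66 5.76] T [ 0.081 -0.049 -0.025] op 0.4842 q [ 0.063  0.146  1.867  0.     1.124 -0.759]
```

View pics/s15z.png

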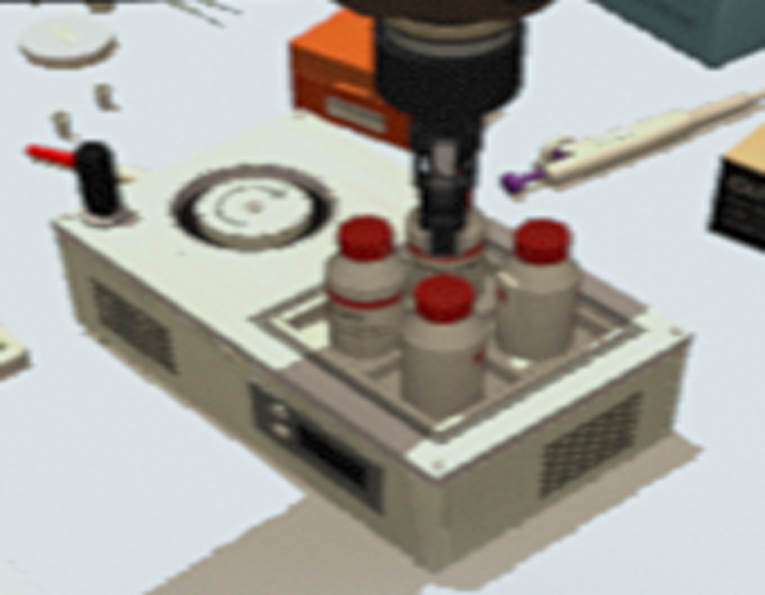

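View pics/w15.png

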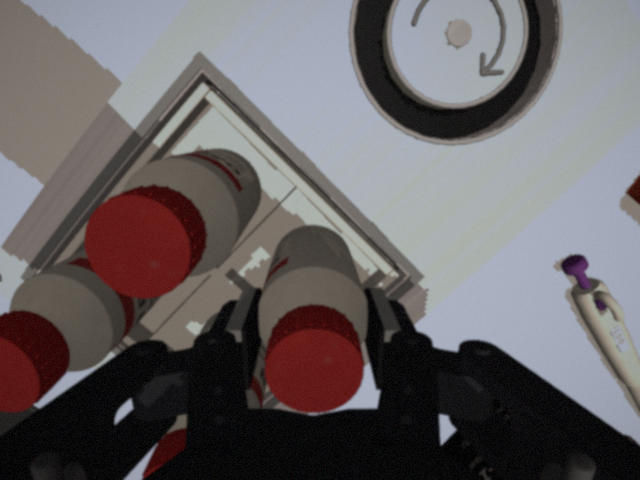

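```bash
python3 -m crank '[[1,0,0,-2,0,0,0],[1,0,0,-3,0,0,0],[1,0,0,-4,0,0,0],[1,0,0,-4,0,0,0],[1,0,0,0,0,0,0]]'; python3 -m crank '[[1,-2.89,-3.83,0,0,0,0],[1,-2.89,-3.83,0,0,0,0],[1,-2.89,-3.83,0,0,0,0],[1,-2.89,-3.83,0,0,0,0]]'; python3 -m crank '[[1,-2.89,-3.83,0,0,0,0],[1,-2.89,-3.83,0,0,0,0],[1,-2.89,-3.83,0,0,0,0],[1,-2.89,-3.83,0,0,0,0],[1,0,0,0,0,0,0]]'; python3 -m crank '[[1,0,0,0,0,0,0],[1,0,0,0,0,0,0]]'; python3 - <<'E'
from h import *
s=st();c=read_camera("wrist");save(c,"w16")
c=read_camera("top");save(c,"t16");c=read_camera("scene");save(c,"s16")
E
```

```text
time: 30.35
eef_pos: [0.5676, 0.1371, 0.318]
tcp_rot: [0.366, 0.931, 0.003, 0.006]
contact_force: [0.5, -0.5, 0.3]
opening: 0.483
time: 30.75
eef_pos: [0.5443, -0.0553, 0.3088]
tcp_rot: [0.365, 0.931, -0.0, -0.001]
contact_force: [1.1, -0.5, -0.8]
opening: 0.478
time: 31.25
eef_pos: [0.5241, -0.2499, 0.3084]
tcp_rot: [0.369, 0.929, -0.001, -0.001]
contact_force: [0.4, 0.5, -1.4]
opening: 0.481
time: 31.45
eef_pos: [0.5256, -0.2438, 0.3093]
tcp_rot: [0.365, 0.931, 0.0, -0.001]
contact_force: [-0.6, 0.3, -2.5]
opening: 0.482
t 31.45 pos [ 0.5256 -0.2438  0.3093] rot [ 3.655e-01  9.308e-01  5.000e-04 -9.000e-04] F [-0.61  0.26 -2.52] T [ 0.042 -0.026 -0.04 ] op 0.4817 q [-0.61   0.036  1.748  0.     1.359 -1.432]
```

View pics/w16.png

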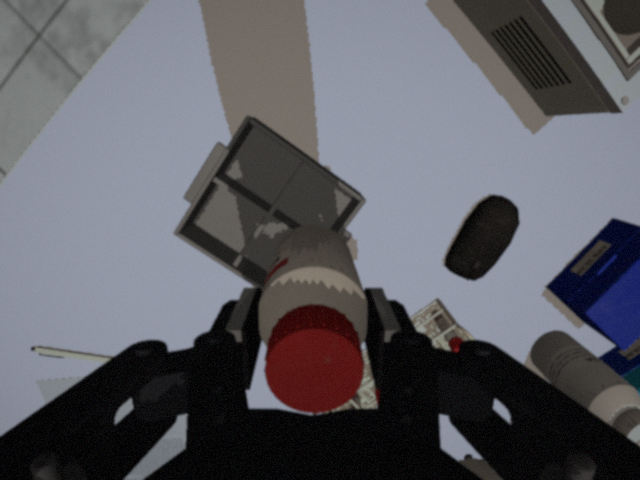

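View pics/s16.png

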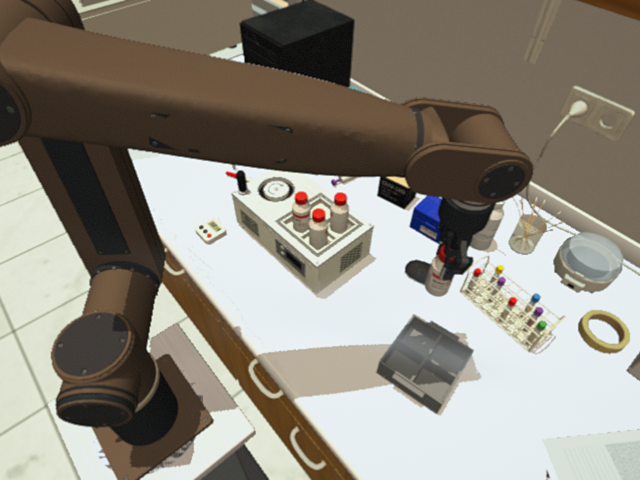

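View pics/t16.png

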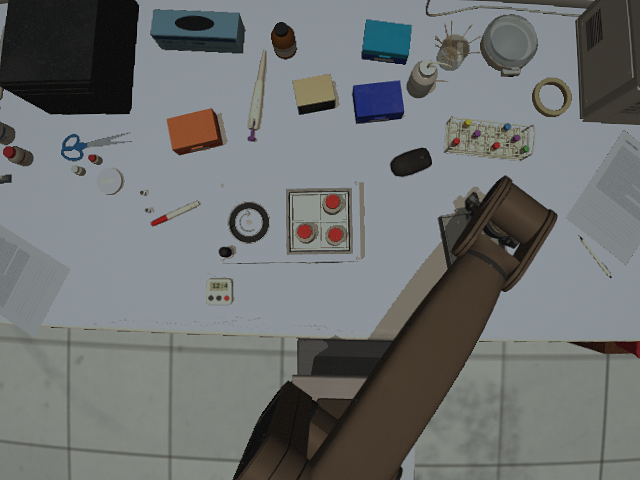

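Bottle B is held upright, and the carrier hasn't moved in the scene view. I'll check it from the wrist view: junction at (271,212), corners at (250,118), (364,198) and (178,235).

```bash
python3 - <<'E'
from h import *
c=read_camera("wrist")
for p in ((271,212),(250,118),(364,198),(178,235)): print(p,onz(c,p,.055).round(4))
s=read_camera("scene"); print(onz(s,(426.7,357.4),.055))
im=cv2.resize(c["color"][100:300,160:380],None,fx=3.5,fy=3,interpolation=cv2.INTER_CUBIC); cv2.imwrite("pics/w16z.png",im[:,:,::-1])
E
```

```text
(271, 212) [ 0.5045 -0.2816  0.055 ]
(250, 118) [ 0.424  -0.2314  0.055 ]
(364, 198) [ 0.5586 -0.2017  0.055 ]
(178, 235) [ 0.455  -0.3712  0.055 ]
[ 0.49902814 -0.28944393  0.055     ]
```

View pics/w16z.png

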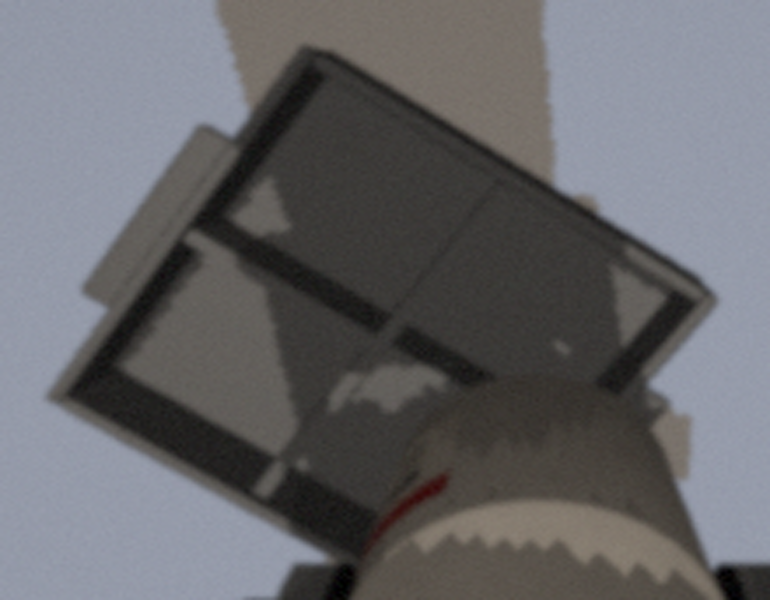

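```bash
python3 -m crank '[[1,-0.2,0.1,4,0,0,0],[1,0,0,4,0,0,0],[1,0,0,4,0,0,0],[1,0,0,4,0,0,0],[1,0,0,3,0,0,0]]'; python3 -m crank '[[1,0,0,1.5,0,0,0],[1,0,0,1.2,0,0,0],[1,0,0,0.5,0,0,0],[1,0,0,0.3,0,0,0],[1,0,0,0,0,0,0]]'; python3 -c "
from h import *
st()"
```

```text
time: 32.2
eef_pos: [0.5272, -0.2442, 0.1177]
tcp_rot: [0.365, 0.931, 0.0, -0.001]
contact_force: [0.5, 0.6, -1.4]
opening: 0.482
time: 32.7
eef_pos: [0.5287, -0.246, 0.0864]
tcp_rot: [0.366, 0.931, -0.0, 0.001]
contact_force: [-0.6, 0.3, -0.6]
opening: 0.482
t 32.7 pos [ 0.5287 -0.246   0.0864] rot [ 3.658e-01  9.307e-01 -2.000e-04  1.000e-03] F [-0.63  0.33 -0.61] T [ 0.022  0.009 -0.001] op 0.4824 q [-0.609  0.272  1.916 -0.     0.951 -1.431]
```

```bash
python3 -m crank '[[1,0,0,0.3,0,0,0],[1,0,0,0.2,0,0,0],[1,0,0,0,0,0,0],[1,0,0,0,0,0,0]]'; python3 -c "
from h import *
st()
c=read_camera('scene');cv2.imwrite('pics/s17z.png',cv2.resize(c['color'][220:420,365:485],None,fx=4,fy=3,interpolation=cv2.INTER_CUBIC)[:,:,::-1])
save(read_camera('wrist'),'w17')"
```

```text
time: 33.1
eef_pos: [0.528, -0.2456, 0.0805]
tcp_rot: [0.366, 0.931, -0.0, 0.0]
contact_force: [-0.1, -0.6, -0.8]
opening: 0.482
t 33.1 pos [ 0.528  -0.2456  0.0805] rot [ 3.659e-01  9.307e-01 -0.000e+00  1.000e-04] F [-0.13 -0.65 -0.82] T [-0.029  0.044 -0.005] op 0.4822 q [-0.61   0.28   1.919 -0.     0.942 -1.431]
```

View pics/s17z.png

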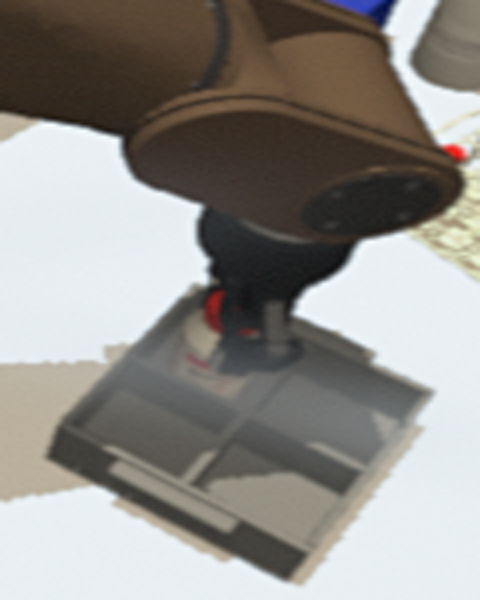

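View pics/w17.png

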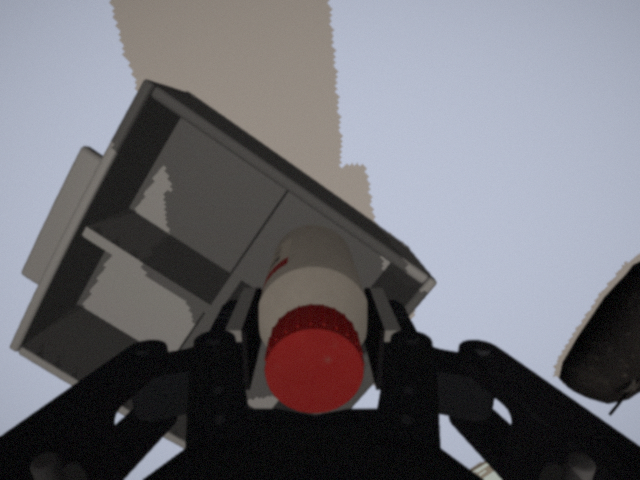

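```bash
python3 -m crank '[[1,0,0,0.15,0,0,0],[1,0,0,0,0,0,0],[1,0,0,0,0,0,0]]'; python3 -m crank '[[0,0,0,0,0,0,0],[-0.2,0,0,0,0,0,0],[-0.3,0,0,0,0,0,0],[-0.3,0,0,0,0,0,0]]'; python3 -m crank '[[-0.3,0,0,-2,0,0,0],[-0.3,0,0,-4,0,0,0],[-0.3,0,0,-5,0,0,0],[-0.3,0,0,-5,0,0,0],[-0.3,0,0,-5,0,0,0]]'; python3 -c "
from h import *
st()
c=read_camera('scene');cv2.imwrite('pics/s18z.png',cv2.resize(c['color'][220:420,365:485],None,fx=4,fy=3,interpolation=cv2.INTER_CUBIC)[:,:,::-1])"
```

```text
time: 33.5
eef_pos: [0.5285, -0.2461, 0.0802]
tcp_rot: [0.366, 0.931, -0.0, 0.001]
contact_force: [-1.7, 0.5, 5.3]
opening: 0.485
time: 33.9
eef_pos: [0.5277, -0.2453, 0.0782]
tcp_rot: [0.366, 0.931, 0.0, -0.0]
contact_force: [0.2, 0.6, 0.1]
opening: 0.648
time: 34.4
eef_pos: [0.5276, -0.2452, 0.2903]
tcp_rot: [0.366, 0.931, 0.0, -0.0]
contact_force: [-0.1, -0.9, -0.6]
opening: 0.647
t 34.4 pos [ 0.5276 -0.2452  0.2903] rot [ 3.658e-01  9.307e-01  1.000e-04 -3.000e-04] F [-0.13 -0.95 -0.63] T [-0.012 -0.009 -0.039] op 0.6471 q [-0.609  0.052  1.766  0.     1.324 -1.431]
```

View pics/s18z.png

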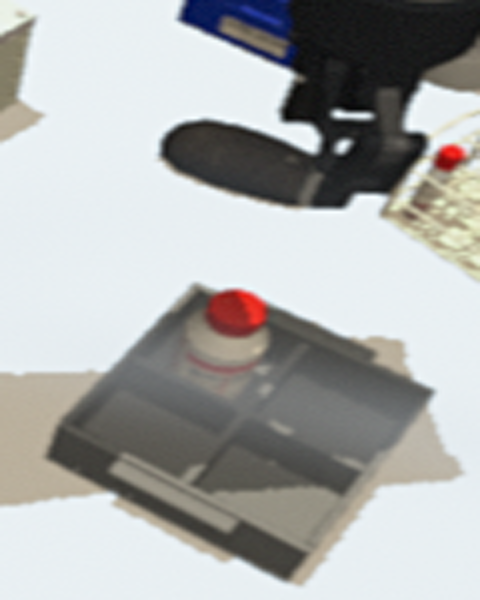

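```bash
python3 -m crank '[[-0.6,2.59,3.73,0,0,0,0],[-0.6,2.59,3.73,0,0,0,0],[-0.6,2.59,3.73,0,0,0,0],[-0.6,2.59,3.73,0,0,0,0]]'; python3 -m crank '[[-0.6,2.59,3.73,0,0,0,0],[-0.6,2.59,3.73,0,0,0,0],[-0.6,2.59,3.73,0,0,0,0],[-0.6,0,0,0,0,0,0],[-0.6,0,0,0,0,0,0]]'; python3 -m crank '[[-0.6,0,0,0,0,0,0],[-0.6,0,0,0,0,0,0]]'; python3 - <<'E'
from caps import *
st();c=read_camera("wrist");save(c,"w19")
im=c["color"].astype(int); m=((im[...,0]>70)&(im[...,1]<50)&(im[...,2]<50)).astype(np.uint8)
n,l,s,ce=cv2.connectedComponentsWithStats(m)
for i in range(1,n):
    if s[i,4]>900: print(s[i],ce[i].round(0),(onz(c,ce[i],.211)-[.003,.001,0]).round(4))
E
```

```text
time: 34.85
eef_pos: [0.5535, -0.0642, 0.2883]
tcp_rot: [0.366, 0.931, 0.0, -0.0]
contact_force: [0.6, 0.3, 0.9]
opening: 0.799
time: 35.35
eef_pos: [0.5728, 0.0701, 0.2881]
tcp_rot: [0.365, 0.931, -0.0, -0.0]
contact_force: [0.1, -0.9, -0.8]
opening: 0.799
time: 35.55
eef_pos: [0.573, 0.0678, 0.2886]
tcp_rot: [0.367, 0.93, -0.0, -0.0]
contact_force: [-0.6, -0.1, -0.3]
opening: 0.803
t 35.55 pos [0.573  0.0678 0.2886] rot [ 3.667e-01  9.303e-01 -2.000e-04 -1.000e-04] F [-0.57 -0.15 -0.32] T [-0.022  0.008 -0.062] op 0.803 q [-0.058  0.042  1.779 -0.     1.32  -0.878]
[ 281   60   57   62 2762] [309.  90.] [0.5033 0.1267 0.211 ]
[ 183  145   54   57 2314] [210. 173.] [0.4975 0.0589 0.211 ]
[ 286  234   54   50 1996] [313. 258.] [0.5705 0.0665 0.211 ]
```

View pics/w19.png

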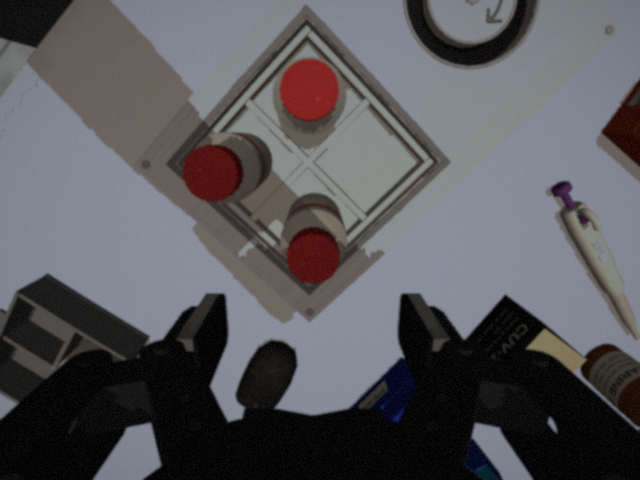

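```bash
python3 -m crank '[[-0.6,0.05,-0.2,3,0,0,0],[-0.6,0,0,3,0,0,0],[-0.6,0,0,3,0,0,0],[-0.6,0,0,1.9,0,0,0],[-0.6,0,0,0,0,0,0]]'; python3 -m crank '[[-0.6,0,0,0,0,0,0],[1,0,0,0,0,0,0],[1,0,0,0,0,0,0],[1,0,0,0,0,0,0],[1,0,0,0,0,0,0]]' 50;  python3 -m crank '[[1,0,0,0,0,0,0],[1,0,0,0,0,0,0]]'; python3 - <<'E'
from h import *
s=st();c=read_camera("wrist");save(c,"w20")
E
```

```text
time: 36.1
eef_pos: [0.569, 0.067, 0.176]
tcp_rot: [0.367, 0.93, -0.001, -0.003]
contact_force: [0.1, -0.5, -0.1]
opening: 0.798
time: 36.6
eef_pos: [0.5725, 0.0678, 0.1822]
tcp_rot: [0.366, 0.931, 0.0, 0.002]
contact_force: [0.0, -1.2, 6.0]
opening: 0.486
time: 36.8
eef_pos: [0.5725, 0.0678, 0.1822]
tcp_rot: [0.366, 0.931, 0.0, 0.002]
contact_force: [-0.2, -0.1, 6.4]
opening: 0.483
t 36.8 pos [0.5725 0.0678 0.1822] rot [3.657e-01 9.307e-01 3.000e-04 1.900e-03] F [-0.2  -0.08  6.36] T [-0.169  0.133 -0.032] op 0.483 q [-5.800e-02  1.330e-01  1.882e+00 -1.000e-03  1.122e+00 -8.800e-01]
```

View pics/w20.png

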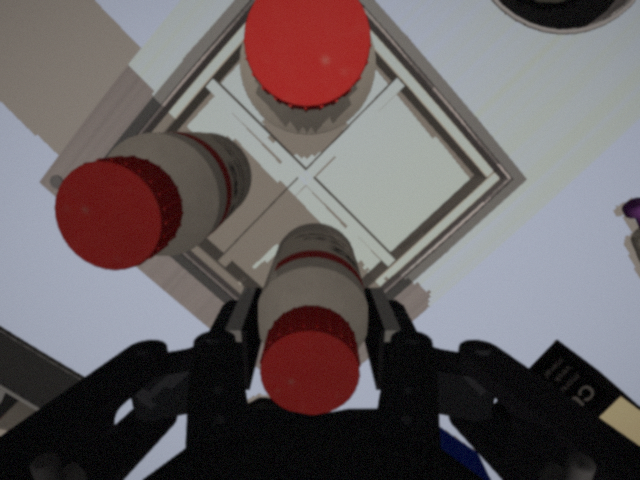

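```bash
python3 -m crank '[[1,0,0,-2,0,0,0],[1,0,0,-3,0,0,0],[1,0,0,-4,0,0,0],[1,0,0,-4,0,0,0],[1,0,0,0,0,0,0]]'; python3 -m crank '[[1,-2.97,-3.74,0,0,0,0],[1,-2.97,-3.74,0,0,0,0],[1,-2.97,-3.74,0,0,0,0],[1,-2.97,-3.74,0,0,0,0]]'; python3 -m crank '[[1,-2.97,-3.74,0,0,0,0],[1,-2.97,-3.74,0,0,0,0],[1,-2.97,-3.74,0,0,0,0],[1,-2.97,-3.74,0,0,0,0],[1,0,0,0,0,0,0]]'; python3 -m crank '[[1,0,0,0,0,0,0],[1,0,0,0,0,0,0]]'; python3 - <<'E'
from h import *
s=st();c=read_camera("wrist");save(c,"w21")
E
```

```text
time: 37.35
eef_pos: [0.5739, 0.0681, 0.3177]
tcp_rot: [0.366, 0.931, 0.002, 0.006]
contact_force: [-0.2, -0.5, -0.5]
opening: 0.483
time: 37.75
eef_pos: [0.5556, -0.1237, 0.3085]
tcp_rot: [0.365, 0.931, 0.0, -0.001]
contact_force: [1.5, 1.1, -1.5]
opening: 0.484
time: 38.25
eef_pos: [0.5399, -0.318, 0.3077]
tcp_rot: [0.369, 0.93, -0.001, -0.001]
contact_force: [1.1, 0.2, -0.7]
opening: 0.481
time: 38.45
eef_pos: [0.5415, -0.3117, 0.3089]
tcp_rot: [0.365, 0.931, 0.001, -0.001]
contact_force: [0.8, -0.0, -0.5]
opening: 0.483
t 38.45 pos [ 0.5415 -0.3117  0.3089] rot [ 3.655e-01  9.308e-01  5.000e-04 -8.000e-04] F [ 0.84 -0.   -0.49] T [-0.039  0.065 -0.003] op 0.4834 q [-6.850e-01  1.380e-01  1.640e+00  1.000e-03  1.365e+00 -1.507e+00]
```

View pics/w21.png

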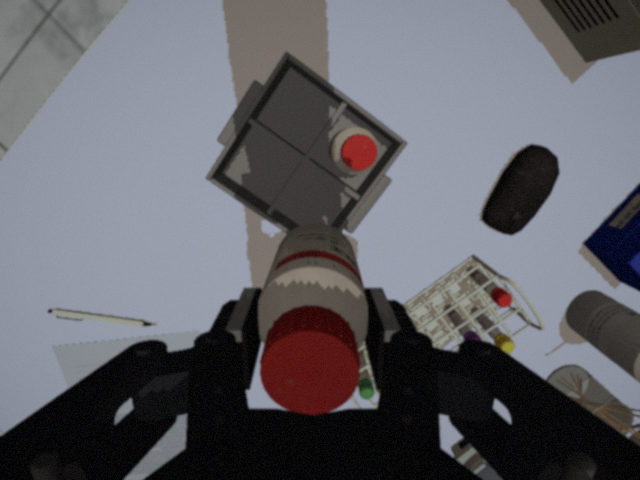

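```bash
python3 - <<'E'
from h import *
c=read_camera("wrist")
for p in ((288,55),(406,143),(210,178),(306,157)): print(p,(onz(c,p,.055)-[.003,.001,0]).round(4))
s=read_camera("scene");t=read_camera("top")
cv2.imwrite('pics/s21z.png',cv2.resize(s['color'][220:420,365:485],None,fx=4,fy=3,interpolation=cv2.INTER_CUBIC)[:,:,::-1])
E
```

```text
(288, 55) [ 0.4204 -0.2338  0.055 ]
(406, 143) [ 0.5577 -0.2041  0.055 ]
(210, 178) [ 0.4499 -0.3709  0.055 ]
(306, 157) [ 0.5009 -0.2859  0.055 ]
```

View pics/s21z.png

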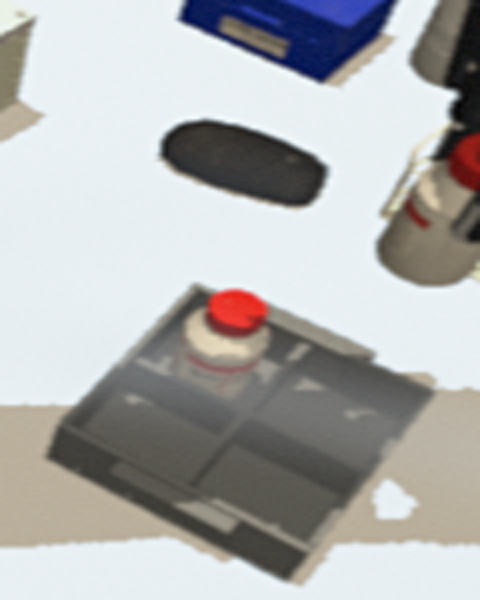

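```bash
python3 -m crank '[[1,0,-0.1,4,0,0,0],[1,0,0,4,0,0,0],[1,0,0,4,0,0,0],[1,0,0,4,0,0,0],[1,0,0,3,0,0,0]]'; python3 -m crank '[[1,0,0,1.5,0,0,0],[1,0,0,1.2,0,0,0],[1,0,0,0.7,0,0,0],[1,0,0,0.4,0,0,0],[1,0,0,0,0,0,0]]'; python3 -m crank '[[1,0,0,0.1,0,0,0],[1,0,0,0,0,0,0],[1,0,0,0,0,0,0]]'; python3 -c "
from h import *
st()"
```

```text
time: 39.15
eef_pos: [0.5403, -0.3119, 0.1172]
tcp_rot: [0.365, 0.931, 0.0, -0.001]
contact_force: [-0.3, -0.7, -0.8]
opening: 0.483
time: 39.65
eef_pos: [0.5413, -0.314, 0.0826]
tcp_rot: [0.366, 0.931, -0.0, 0.001]
contact_force: [-0.4, -0.1, -0.7]
opening: 0.484
time: 39.95
eef_pos: [0.5411, -0.3139, 0.0815]
tcp_rot: [0.366, 0.931, -0.0, 0.001]
contact_force: [-0.2, 0.2, -0.2]
opening: 0.484
t 39.95 pos [ 0.5411 -0.3139  0.0815] rot [ 3.659e-01  9.307e-01 -2.000e-04  6.000e-04] F [-0.19  0.18 -0.25] T [-0.048  0.003 -0.029] op 0.4844 q [-0.688  0.362  1.811 -0.     0.968 -1.509]
```

```bash
python3 -m crank '[[1,0,0,0.2,0,0,0],[1,0,0,0.1,0,0,0],[1,0,0,0,0,0,0],[1,0,0,0,0,0,0]]'; python3 -m crank '[[0,0,0,0,0,0,0],[-0.2,0,0,0,0,0,0],[-0.3,0,0,0,0,0,0],[-0.3,0,0,0,0,0,0]]'; python3 -m crank '[[-0.3,0,0,-2,0,0,0],[-0.3,0,0,-4,0,0,0],[-0.3,0,0,-5,0,0,0],[-0.3,0,0,-5,0,0,0],[-0.3,0,0,-5,0,0,0]]'; python3 -c "
from h import *
st()
c=read_camera('scene');cv2.imwrite('pics/s22z.png',cv2.resize(c['color'][220:420,365:485],None,fx=4,fy=3,interpolation=cv2.INTER_CUBIC)[:,:,::-1])"
```

```text
time: 40.35
eef_pos: [0.5416, -0.3143, 0.0794]
tcp_rot: [0.366, 0.931, -0.0, 0.001]
contact_force: [-0.8, 0.6, 5.1]
opening: 0.483
time: 40.75
eef_pos: [0.5404, -0.3133, 0.077]
tcp_rot: [0.366, 0.931, 0.0, -0.001]
contact_force: [0.5, -0.7, 0.9]
opening: 0.655
time: 41.25
eef_pos: [0.5404, -0.3133, 0.2891]
tcp_rot: [0.366, 0.931, 0.0, -0.001]
contact_force: [0.4, -0.6, -0.7]
opening: 0.65
t 41.25 pos [ 0.5404 -0.3133  0.2891] rot [ 3.659e-01  9.307e-01  2.000e-04 -5.000e-04] F [ 0.39 -0.58 -0.69] T [-0.059 -0.011 -0.01 ] op 0.6501 q [-0.688  0.149  1.663  0.     1.33  -1.509]
```

View pics/s22z.png

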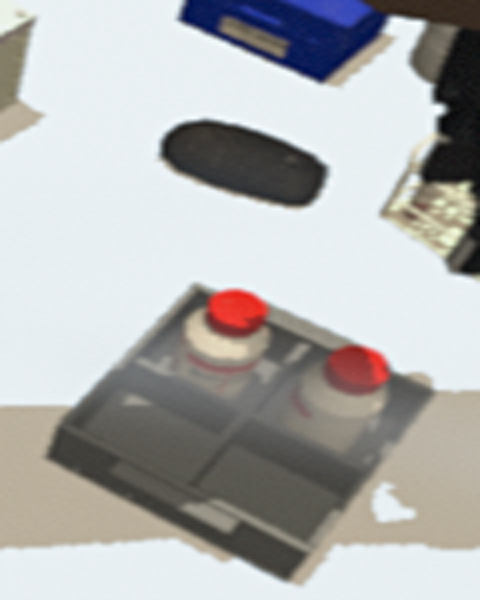

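```bash
python3 -m crank '[[-0.6,3.57,3.06,0,0,0,0],[-0.6,3.57,3.06,0,0,0,0],[-0.6,3.57,3.06,0,0,0,0],[-0.6,3.57,3.06,0,0,0,0]]'; python3 -m crank '[[-0.6,3.57,3.06,0,0,0,0],[-0.6,3.57,3.06,0,0,0,0],[-0.6,3.57,3.06,0,0,0,0],[-0.6,3.57,3.06,0,0,0,0],[-0.6,0,0,0,0,0,0]]'; python3 -m crank '[[-0.6,0,0,0,0,0,0],[-0.6,0,0,0,0,0,0],[-0.6,0,0,0,0,0,0]]'; python3 - <<'E'
from caps import *
st();c=read_camera("wrist");save(c,"w23")
im=c["color"].astype(int); m=((im[...,0]>70)&(im[...,1]<50)&(im[...,2]<50)).astype(np.uint8)
n,l,s,ce=cv2.connectedComponentsWithStats(m)
for i in range(1,n):
    if s[i,4]>900: print(s[i],ce[i].round(0),(onz(c,ce[i],.211)-[.003,.001,0]).round(4))
E
```

```text
time: 41.7
eef_pos: [0.5189, -0.1252, 0.2871]
tcp_rot: [0.366, 0.931, 0.0, -0.0]
contact_force: [0.5, 0.8, 0.2]
opening: 0.799
time: 42.2
eef_pos: [0.4971, 0.0646, 0.2872]
tcp_rot: [0.363, 0.932, 0.001, -0.001]
contact_force: [0.5, -0.2, 0.4]
opening: 0.8
time: 42.5
eef_pos: [0.4986, 0.0587, 0.2876]
tcp_rot: [0.367, 0.93, -0.0, -0.0]
contact_force: [0.3, -1.0, -0.5]
opening: 0.8
t 42.5 pos [0.4986 0.0587 0.2876] rot [ 3.669e-01  9.303e-01 -2.000e-04 -1.000e-04] F [ 0.27 -1.02 -0.5 ] T [-0.019  0.022  0.012] op 0.7996 q [-0.085 -0.132  1.949 -0.     1.325 -0.904]
[ 387  155   56   56 2360] [414. 183.] [0.5022 0.1269 0.211 ]
[ 290  235   53   49 1957] [316. 259.] [0.4976 0.0588 0.211 ]
```

View pics/w23.png

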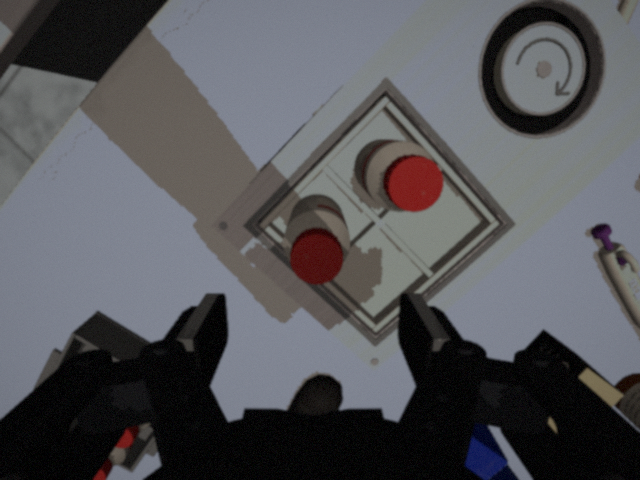

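```bash
python3 -m crank '[[-0.6,0,-0.05,3,0,0,0],[-0.6,0,0,3,0,0,0],[-0.6,0,0,3,0,0,0],[-0.6,0,0,1.8,0,0,0],[-0.6,0,0,0,0,0,0]]'; python3 -m crank '[[-0.6,0,0,0,0,0,0],[1,0,0,0,0,0,0],[1,0,0,0,0,0,0],[1,0,0,0,0,0,0],[1,0,0,0,0,0,0]]' 50;  python3 -m crank '[[1,0,0,0,0,0,0],[1,0,0,0,0,0,0]]'; python3 - <<'E'
from h import *
s=st();c=read_camera("wrist");save(c,"w24")
E
```

```text
time: 43.05
eef_pos: [0.4961, 0.0588, 0.1764]
tcp_rot: [0.367, 0.93, -0.001, -0.003]
contact_force: [0.1, -0.0, 0.2]
opening: 0.803
time: 43.55
eef_pos: [0.4995, 0.0594, 0.182]
tcp_rot: [0.366, 0.931, 0.0, 0.002]
contact_force: [-0.0, -0.9, 6.8]
opening: 0.482
time: 43.75
eef_pos: [0.4994, 0.0595, 0.182]
tcp_rot: [0.366, 0.931, 0.0, 0.002]
contact_force: [-0.1, -0.7, 5.1]
opening: 0.484
t 43.75 pos [0.4994 0.0595 0.182 ] rot [3.657e-01 9.307e-01 3.000e-04 2.100e-03] F [-0.05 -0.67  5.12] T [-0.198  0.063  0.001] op 0.4841 q [-8.300e-02 -3.200e-02  2.055e+00 -1.000e-03  1.114e+00 -9.050e-01]
```

View pics/w24.png

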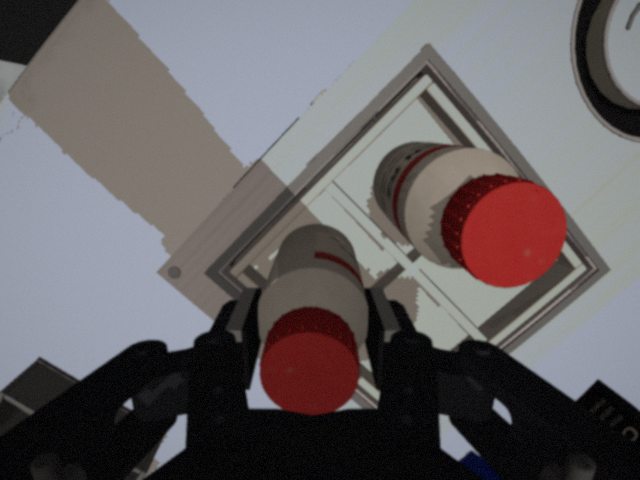

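```bash
python3 -m crank '[[1,0,0,-2,0,0,0],[1,0,0,-3,0,0,0],[1,0,0,-4,0,0,0],[1,0,0,-4,0,0,0],[1,0,0,0,0,0,0]]'; python3 -m crank '[[1,-3.06,-3.76,0,0,0,0],[1,-3.06,-3.76,0,0,0,0],[1,-3.06,-3.76,0,0,0,0],[1,-3.06,-3.76,0,0,0,0]]'; python3 -m crank '[[1,-3.06,-3.76,0,0,0,0],[1,-3.06,-3.76,0,0,0,0],[1,-3.06,-3.76,0,0,0,0],[1,-3.06,-3.76,0,0,0,0],[1,0,0,0,0,0,0]]'; python3 -m crank '[[1,0,0,0,0,0,0],[1,0,0,0,0,0,0],[1,0,0,0,0,0,0]]'; python3 - <<'E'
from h import *
s=st();c=read_camera("wrist");save(c,"w25")
s=read_camera("scene");cv2.imwrite('pics/s25z.png',cv2.resize(s['color'][220:420,365:485],None,fx=4,fy=3,interpolation=cv2.INTER_CUBIC)[:,:,::-1])
E
```

```text
time: 44.3
eef_pos: [0.5005, 0.0597, 0.3168]
tcp_rot: [0.366, 0.931, 0.002, 0.006]
contact_force: [1.2, -0.8, -0.5]
opening: 0.484
time: 44.7
eef_pos: [0.4843, -0.1349, 0.3084]
tcp_rot: [0.365, 0.931, 0.0, -0.001]
contact_force: [0.6, -0.4, -0.5]
opening: 0.484
time: 45.2
eef_pos: [0.4709, -0.3319, 0.3076]
tcp_rot: [0.369, 0.93, -0.0, -0.001]
contact_force: [-0.1, 0.3, -1.4]
opening: 0.485
time: 45.5
eef_pos: [0.4727, -0.3257, 0.3095]
tcp_rot: [0.365, 0.931, 0.0, -0.0]
contact_force: [-0.1, -0.3, -1.6]
opening: 0.481
t 45.5 pos [ 0.4727 -0.3257  0.3095] rot [ 3.649e-01  9.310e-01  3.000e-04 -3.000e-04] F [-0.09 -0.25 -1.62] T [ 0.013 -0.005 -0.   ] op 0.4809 q [-0.78   0.023  1.761  0.     1.358 -1.604]
```

View pics/w25.png

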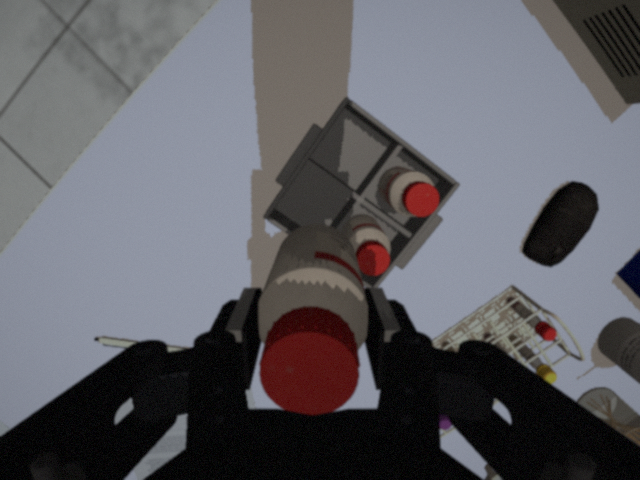

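View pics/s25z.png

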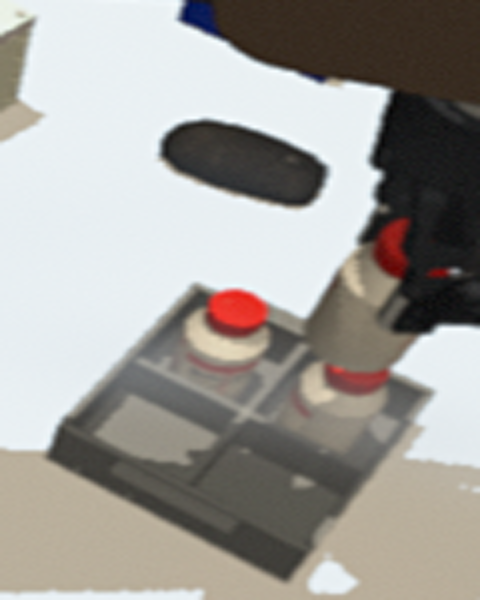

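```bash
python3 -m crank '[[1,-0.2,-0.05,4,0,0,0],[1,0,0,4,0,0,0],[1,0,0,4,0,0,0],[1,0,0,4,0,0,0],[1,0,0,3,0,0,0]]'; python3 -m crank '[[1,0,0,1.5,0,0,0],[1,0,0,1.2,0,0,0],[1,0,0,0.7,0,0,0],[1,0,0,0.4,0,0,0],[1,0,0,0,0,0,0]]'; python3 -m crank '[[1,0,0,0.2,0,0,0],[1,0,0,0.1,0,0,0],[1,0,0,0,0,0,0],[1,0,0,0,0,0,0]]'; python3 -c "
from h import *
st()"
```

```text
time: 46.1
eef_pos: [0.4731, -0.3273, 0.1174]
tcp_rot: [0.365, 0.931, 0.0, -0.001]
contact_force: [-0.1, 0.2, -1.2]
opening: 0.486
time: 46.6
eef_pos: [0.4741, -0.3294, 0.0826]
tcp_rot: [0.366, 0.931, -0.0, 0.001]
contact_force: [-0.0, -0.6, -1.3]
opening: 0.483
time: 47.0
eef_pos: [0.4738, -0.3293, 0.0793]
tcp_rot: [0.366, 0.931, -0.0, 0.0]
contact_force: [0.6, 0.6, -0.5]
opening: 0.486
t 47.0 pos [ 0.4738 -0.3293  0.0793] rot [ 3.659e-01  9.307e-01 -2.000e-04  5.000e-04] F [ 0.55  0.58 -0.54] T [-0.033 -0.025  0.02 ] op 0.4861 q [-0.783  0.271  1.933 -0.     0.936 -1.605]
```

```bash
python3 -m crank '[[1,0,0,0.1,0,0,0],[1,0,0,0,0,0,0],[1,0,0,0,0,0,0]]'; python3 -m crank '[[0,0,0,0,0,0,0],[-0.2,0,0,0,0,0,0],[-0.3,0,0,0,0,0,0],[-0.3,0,0,0,0,0,0]]'; python3 -m crank '[[-0.3,0,0,-2,0,0,0],[-0.3,0,0,-4,0,0,0],[-0.3,0,0,-5,0,0,0],[-0.3,0,0,-5,0,0,0],[-0.3,0,0,-5,0,0,0]]'; python3 -c "
from h import *
st()
c=read_camera('scene');cv2.imwrite('pics/s26z.png',cv2.resize(c['color'][220:420,365:485],None,fx=4,fy=3,interpolation=cv2.INTER_CUBIC)[:,:,::-1])"
```

```text
time: 47.3
eef_pos: [0.4743, -0.3296, 0.0792]
tcp_rot: [0.366, 0.931, -0.0, 0.001]
contact_force: [-0.7, 0.9, 5.4]
opening: 0.488
time: 47.7
eef_pos: [0.4731, -0.3286, 0.0771]
tcp_rot: [0.366, 0.931, 0.0, -0.001]
contact_force: [0.4, 0.9, -0.7]
opening: 0.651
time: 48.2
eef_pos: [0.4732, -0.3286, 0.2891]
tcp_rot: [0.366, 0.931, 0.0, -0.001]
contact_force: [-0.0, -0.7, 0.1]
opening: 0.653
t 48.2 pos [ 0.4732 -0.3286  0.2891] rot [ 3.659e-01  9.307e-01  2.000e-04 -5.000e-04] F [-0.03 -0.74  0.06] T [ 0.046 -0.027  0.012] op 0.6531 q [-0.783  0.04   1.78  -0.     1.322 -1.605]
```

View pics/s26z.png

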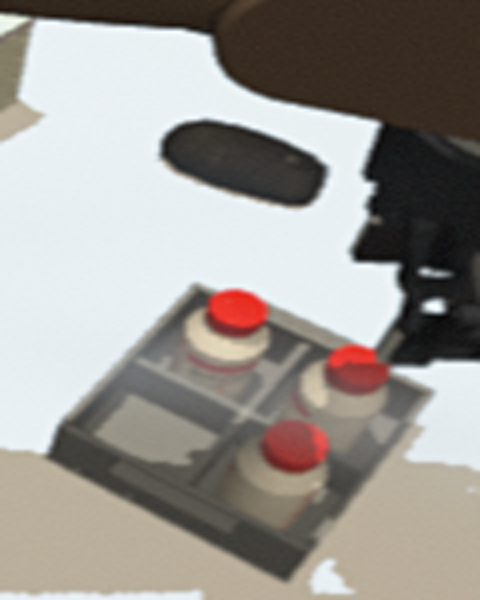

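Three bottles are in and upright. Now the last one, bottle C.

```bash
python3 -m crank '[[-0.6,2.88,3.54,0,0,0,0],[-0.6,2.88,3.54,0,0,0,0],[-0.6,2.88,3.54,0,0,0,0],[-0.6,2.88,3.54,0,0,0,0],[-0.6,2.88,3.54,0,0,0,0]]'; python3 -m crank '[[-0.6,2.88,3.54,0,0,0,0],[-0.6,2.88,3.54,0,0,0,0],[-0.6,2.88,3.54,0,0,0,0],[-0.6,2.88,3.54,0,0,0,0],[-0.6,2.88,3.54,0,0,0,0]]'; python3 -m crank '[[-0.6,0,0,0,0,0,0],[-0.6,0,0,0,0,0,0],[-0.6,0,0,0,0,0,0],[-0.6,0,0,0,0,0,0]]'; python3 - <<'E'
from caps import *
st();c=read_camera("wrist");save(c,"w27")
im=c["color"].astype(int); m=((im[...,0]>70)&(im[...,1]<50)&(im[...,2]<50)).astype(np.uint8)
n,l,s,ce=cv2.connectedComponentsWithStats(m)
for i in range(1,n):
    if s[i,4]>900: print(s[i],ce[i].round(0),(onz(c,ce[i],.211)-[.003,.001,0]).round(4))
E
```

```text
time: 48.75
eef_pos: [0.4882, -0.0995, 0.2871]
tcp_rot: [0.366, 0.931, 0.0, -0.0]
contact_force: [0.3, 0.1, -0.7]
opening: 0.798
time: 49.25
eef_pos: [0.5033, 0.1283, 0.2872]
tcp_rot: [0.366, 0.931, -0.0, -0.0]
contact_force: [0.9, -0.3, 0.2]
opening: 0.802
time: 49.65
eef_pos: [0.5039, 0.1251, 0.2876]
tcp_rot: [0.367, 0.93, -0.0, -0.0]
contact_force: [0.3, -0.6, 0.5]
opening: 0.799
t 49.65 pos [0.5039 0.1251 0.2876] rot [ 3.668e-01  9.303e-01 -2.000e-04 -1.000e-04] F [ 0.35 -0.61  0.51] T [-0.022 -0.022 -0.025] op 0.7989 q [ 0.048 -0.091  1.912 -0.     1.321 -0.772]
[ 292  232   54   50 2041] [319. 257.] [0.5029 0.1274 0.211 ]
```

View pics/w27.png

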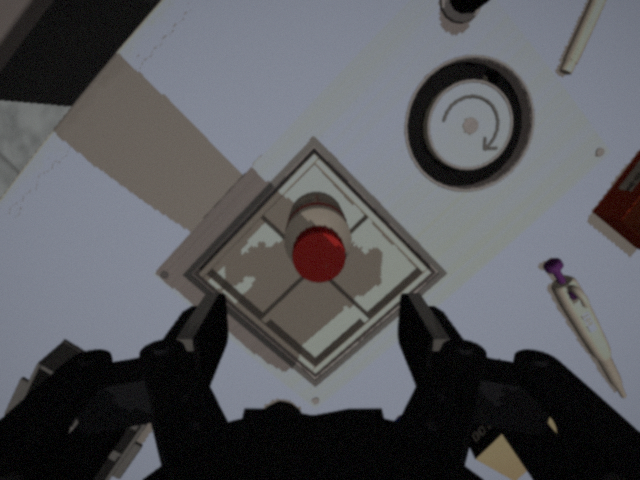

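```bash
python3 -m crank '[[-0.6,0.2,0.1,3,0,0,0],[-0.6,0,0,3,0,0,0],[-0.6,0,0,3,0,0,0],[-0.6,0,0,1.8,0,0,0],[-0.6,0,0,0,0,0,0]]'; python3 -m crank '[[-0.6,0,0,0,0,0,0],[1,0,0,0,0,0,0],[1,0,0,0,0,0,0],[1,0,0,0,0,0,0],[1,0,0,0,0,0,0]]' 50;  python3 -m crank '[[1,0,0,0,0,0,0],[1,0,0,0,0,0,0]]'; python3 - <<'E'
from h import *
s=st();c=read_camera("wrist");save(c,"w28")
E
```

```text
time: 50.2
eef_pos: [0.501, 0.1273, 0.1765]
tcp_rot: [0.367, 0.93, -0.001, -0.003]
contact_force: [-0.0, 0.5, -1.1]
opening: 0.798
time: 50.7
eef_pos: [0.5042, 0.1284, 0.1821]
tcp_rot: [0.366, 0.931, 0.0, 0.002]
contact_force: [-0.8, -1.2, 6.5]
opening: 0.489
time: 50.9
eef_pos: [0.5041, 0.1284, 0.182]
tcp_rot: [0.366, 0.931, 0.0, 0.002]
contact_force: [-0.9, -0.3, 6.2]
opening: 0.484
t 50.9 pos [0.5041 0.1284 0.182 ] rot [3.657e-01 9.307e-01 4.000e-04 1.700e-03] F [-0.9  -0.27  6.18] T [-0.223  0.246  0.044] op 0.4841 q [ 5.500e-02  9.000e-03  2.015e+00 -1.000e-03  1.115e+00 -7.670e-01]
```

View pics/w28.png

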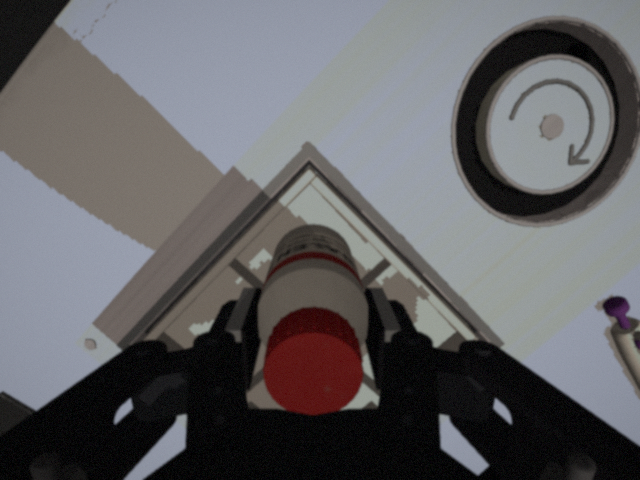

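```bash
python3 -m crank '[[1,0,0,-2,0,0,0],[1,0,0,-3,0,0,0],[1,0,0,-4,0,0,0],[1,0,0,-4,0,0,0],[1,0,0,0,0,0,0]]'; python3 -m crank '[[1,-2.89,-3.93,0,0,0,0],[1,-2.89,-3.93,0,0,0,0],[1,-2.89,-3.93,0,0,0,0],[1,-2.89,-3.93,0,0,0,0]]'; python3 -m crank '[[1,-2.89,-3.93,0,0,0,0],[1,-2.89,-3.93,0,0,0,0],[1,-2.89,-3.93,0,0,0,0],[1,-2.89,-3.93,0,0,0,0],[1,0,0,0,0,0,0]]'; python3 -m crank '[[1,0,0,0,0,0,0],[1,0,0,0,0,0,0],[1,0,0,0,0,0,0]]'; python3 - <<'E'
from h import *
s=st();c=read_camera("wrist");save(c,"w29")
s=read_camera("scene");cv2.imwrite('pics/s29z.png',cv2.resize(s['color'][220:420,365:485],None,fx=4,fy=3,interpolation=cv2.INTER_CUBIC)[:,:,::-1])
E
```

```text
time: 51.45
eef_pos: [0.5057, 0.1288, 0.3173]
tcp_rot: [0.366, 0.931, 0.003, 0.006]
contact_force: [0.4, 0.1, -0.7]
opening: 0.487
time: 51.85
eef_pos: [0.4797, -0.0666, 0.3087]
tcp_rot: [0.365, 0.931, 0.0, -0.0]
contact_force: [2.1, -0.1, -1.7]
opening: 0.489
time: 52.35
eef_pos: [0.4567, -0.2639, 0.3083]
tcp_rot: [0.369, 0.929, -0.001, -0.001]
contact_force: [1.1, 0.5, -0.9]
opening: 0.487
time: 52.65
eef_pos: [0.4585, -0.2578, 0.3095]
tcp_rot: [0.365, 0.931, 0.0, -0.0]
contact_force: [-0.4, 0.4, -1.4]
opening: 0.488
t 52.65 pos [ 0.4585 -0.2578  0.3095] rot [ 3.649e-01  9.310e-01  2.000e-04 -2.000e-04] F [-0.44  0.4  -1.37] T [ 0.04   0.052 -0.011] op 0.4878 q [-0.705 -0.089  1.87   0.     1.361 -1.529]
```

View pics/w29.png

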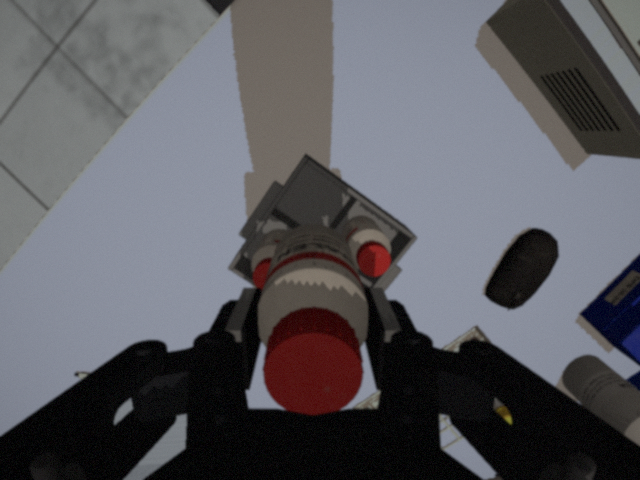

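View pics/s29z.png

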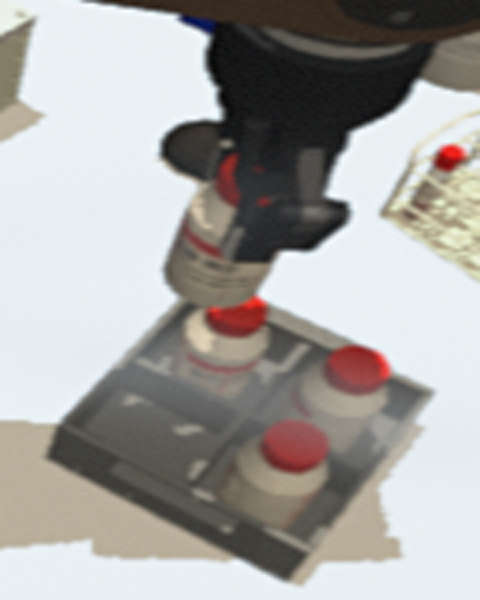

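```bash
python3 -m crank '[[1,-0.15,0,4,0,0,0],[1,0,0,4,0,0,0],[1,0,0,4,0,0,0],[1,0,0,4,0,0,0],[1,0,0,3,0,0,0]]'; python3 -m crank '[[1,0,0,1.5,0,0,0],[1,0,0,1.2,0,0,0],[1,0,0,0.7,0,0,0],[1,0,0,0.4,0,0,0],[1,0,0,0,0,0,0]]'; python3 -m crank '[[1,0,0,0.2,0,0,0],[1,0,0,0.2,0,0,0],[1,0,0,0,0,0,0],[1,0,0,0,0,0,0]]'; python3 -c "
from h import *
st()"
```

```text
time: 53.25
eef_pos: [0.4587, -0.2585, 0.1174]
tcp_rot: [0.365, 0.931, 0.0, -0.001]
contact_force: [-0.1, -1.3, -1.5]
opening: 0.483
time: 53.75
eef_pos: [0.4598, -0.2606, 0.0825]
tcp_rot: [0.366, 0.931, -0.0, 0.001]
contact_force: [-0.8, -0.2, -1.1]
opening: 0.486
time: 54.15
eef_pos: [0.4601, -0.2609, 0.0792]
tcp_rot: [0.366, 0.931, -0.0, 0.001]
contact_force: [-0.6, -0.1, 5.3]
opening: 0.485
t 54.15 pos [ 0.4601 -0.2609  0.0792] rot [ 3.658e-01  9.307e-01 -4.000e-04  1.100e-03] F [-0.55 -0.08  5.33] T [ 0.099  0.052 -0.023] op 0.4848 q [-0.708  0.175  2.051  0.     0.914 -1.53 ]
```

Seated. I'll release, rise and back away from everything.

```bash
python3 -m crank '[[0,0,0,0,0,0,0],[-0.2,0,0,0,0,0,0],[-0.3,0,0,0,0,0,0],[-0.3,0,0,0,0,0,0]]'; python3 -m crank '[[-0.3,0,0,-2,0,0,0],[-0.3,0,0,-4,0,0,0],[-0.3,0,0,-5,0,0,0],[-0.3,0,0,-5,0,0,0],[-0.3,0,0,-5,0,0,0]]'; python3 -m crank '[[-0.3,3,3.5,-1,0,0,0],[-0.3,3,3.5,-1,0,0,0],[-0.3,3,3.5,0,0,0,0],[-0.3,0,0,0,0,0,0],[-0.3,0,0,0,0,0,0]]'; python3 - <<'E'
from h import *
st()
for n in ("scene","top","wrist"): save(read_camera(n),n[0]+"30")
c=read_camera("scene");cv2.imwrite('pics/s30z.png',cv2.resize(c['color'][160:420,230:490],None,fx=3,fy=2.3,interpolation=cv2.INTER_CUBIC)[:,:,::-1])
E
```

```text
time: 54.55
eef_pos: [0.4588, -0.2599, 0.0771]
tcp_rot: [0.366, 0.931, 0.0, -0.001]
contact_force: [0.1, 0.7, 0.1]
opening: 0.649
time: 55.05
eef_pos: [0.4588, -0.2598, 0.2891]
tcp_rot: [0.366, 0.931, 0.0, -0.0]
contact_force: [0.8, -0.6, -0.1]
opening: 0.647
time: 55.55
eef_pos: [0.4648, -0.1212, 0.3076]
tcp_rot: [0.365, 0.931, -0.0, -0.0]
contact_force: [-0.5, 0.7, 0.9]
opening: 0.654
t 55.55 pos [ 0.4648 -0.1212  0.3076] rot [ 3.647e-01  9.311e-01 -3.000e-04 -0.000e+00] F [-0.53  0.75  0.94] T [ 0.027  0.005 -0.017] op 0.6539 q [-4.660e-01 -1.980e-01  1.970e+00 -1.000e-03  1.369e+00 -1.290e+00]
```

View pics/s30z.png

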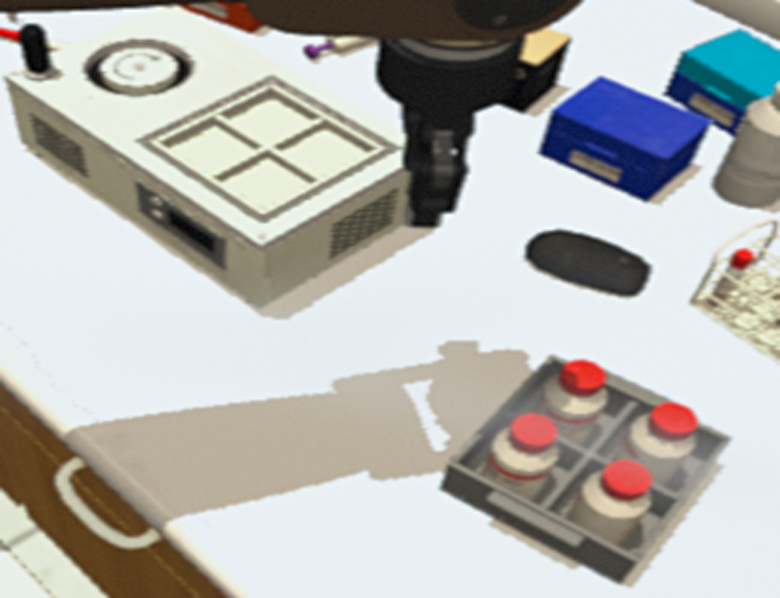

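View pics/t30.png

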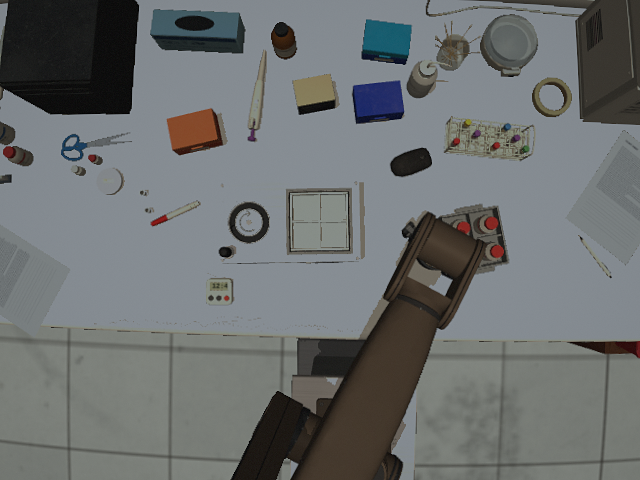

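All four bottles stand upright in the carrier, the lift is empty, the handle is stowed, and the timer, marker and mouse look untouched. One last closer check of flushness and the handle.

```bash
python3 - <<'E'
from h import *
c=read_camera("scene");cv2.imwrite('pics/s31z.png',cv2.resize(c['color'][165:265,230:375],None,fx=5.4,fy=5.4,interpolation=cv2.INTER_CUBIC)[:,:,::-1])
a=cv2.imread("pics/top0.png").astype(int);b=cv2.imread("pics/t30.png").astype(int)
for n,(x0,x1,y0,y1) in dict(timer=(200,240,272,310),marker=(145,205,195,230),mouse=(385,438,142,182)).items(): print(n,np.abs(a-b)[y0:y1,x0:x1].mean().round(2))
E
```

```text
timer 7.86
marker 8.2
mouse 6.08
```

View pics/s31z.png

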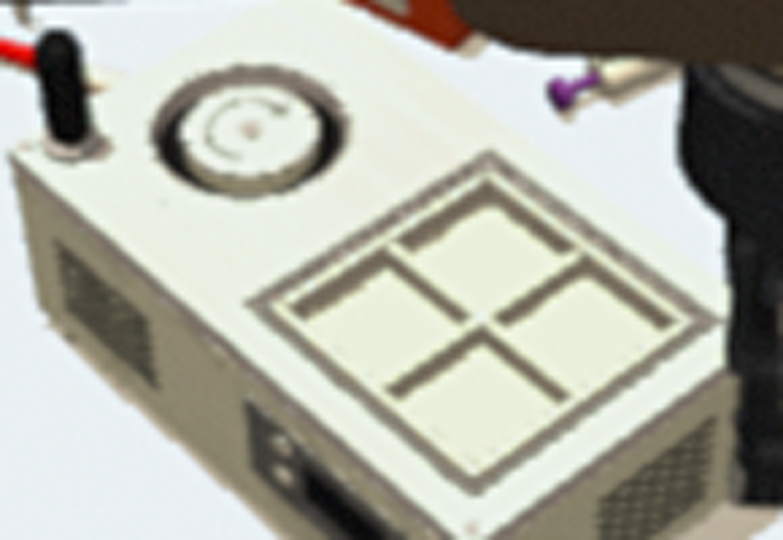

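```bash
python3 -c "
from h import *
print(sign_off())"
```

```text
the job is handed in; nothing more can be done
None
```

The job is done and handed in at about 56 s of the 210 s allowed, and nothing I checked at the end failed.

- **Handle and wheel:** I took the handle out and slid its tip into the hidden hole, which was at the faint spot on the track. I wound six turns clockwise.
- **Lift:** After unplugging, the hole was back within about 2° of its starting angle. The last picture shows an even gap all round the rim, level with the deck. I couldn't read the lift height directly, so "flush" rests on the turn count and the pictures.
- **Stowing:** The handle is back in its stow hole. Its collar took load at the same height as before it was taken out, and the last picture shows it standing upright.
- **Bottles:** All four bottles present were moved one by one, and each stands upright in its own compartment of the carrier. The carrier did not move noticeably at any point.
- **Bystanders:** The timer, marker and mouse look to be where they started in the top view. A pixel comparison with the first top picture showed similar small differences at all three, which I put down to lighting rather than movement.

The cameras disagreed with each other by 2 to 7 mm on the wheel, handle, bottle and carrier positions. I corrected for that using the measured contact positions, and no grasp or placing had to be redone.

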